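# Make up the triaxial test set in its carrier

## Robot

A 6-joint arm with a two-finger parallel gripper is mounted at the origin on a cart in front of the work surface, level with it; the furniture and walls round the work are solid. World frame = base frame: x ahead of the robot, y to its left, z up, the work surface at z = 0. Lengths are in m, angles in rad, forces in N, time in s.
With the tool pointing down it reaches from about 0.425 to 0.95 m from the base axis. Payload 3.5 kg.
Tool frame: the origin (TCP) lies between the finger pads; the fingertips stand 19 mm ahead of it and the grasp point (between the pads) is the TCP; z points along the fingers, y is the line along which they close (so a half turn about z gives the same grasp; the last joint's range is limited). The gripper opens to 85 mm and grips with 20 to 120 N. Pads are 22 mm wide; open, the fingers measure 114 mm over their backs; the gripper's body (76 mm by 85 mm) begins 54 mm behind the grasp point. The pads swing forward as they close: fully open they stand 13 mm farther back than shut.
Start: joints at [1.021, 0.286, 1.577, -0, 1.279, -0.15], TCP at [0.263, 0.622, 0.25] pointing down, gripper open.
Joint ranges: [-2.77, 2.77], [-0.9, 2.22], [0.21, 2.48], [-1.53, 4.67], [0.24, 2.81], [-2.84, 2.84]. Speed limits (rad/s): [2.79, 2.79, 3.14, 3.14, 3.14, 3.14].

## Interface

Orientations are given as a rotation vector (axis times angle).
In Python, from station import sensors, capture, order gives the robot as it stands.
- The arm moves only by the tool step_arm, never from a script. Its argument "commands" is text: rows parted by semicolons, each of 7 numbers parted by spaces: the turn, a rotation vector about the tool's x, y, z in rad, then the shift along the tool's x, y, z in m, then the finger opening in m, from 0 to 0.0854. In form: ax ay az dx dy dz claw; .... A call has 1 to 5 rows; each row is the pose to reach, as a shift and turn from the pose commanded when the call began, along the tool's axes at that moment; what a row does not reach only later rows make up. A row lasts 1/12 s, in which the tool goes at most 41.7 mm and 7.16 degrees, less where a joint would pass 70% of its speed; a pose out of reach is approached as far as the arm can. A call with a gripper value outside its range is refused whole. The fingers move at their own pace and stop on an object; "force" is the grip in N (left out, the last holds). Time passes only in rows, so rows that repeat a pose let the fingers close. It gives the time, the measured TCP pose, the force, the opening and the grip force at its end, in the units of the state.
- sensors.get_state(): the state, without advancing time (a new reading comes with each control period).
- capture(name): name is "scene" or "top" or "wrist"; returns a dict with "color" (420x560x3 uint8, red, green, blue), "fx", "fy", "cx", "cy" (pixels), "D" ([k1, k2, p1, p2, k3] as OpenCV has them; the pictures are not rectified), "R" (3x3) and "t" (3): a world point X has camera coordinates R X + t; the wrist camera has in their place "mount" (4x4, takes a point from camera to tool coordinates, whose origin is the TCP and whose axes are the flange's). Camera axes: x right, y down, z forward; pixel columns grow to the right and rows downward; lengths in m; the calibration is good to about 2 mm. A picture is of the moment at which its call begins: read the wrist's pose just before it. There is no depth.
- order.hand_in(): hands the job in; it is judged then, once.
The state is a dict: "time_s": time; "q": joint angles; "qd": joint speeds; "joint_efforts": joint torques, N m; "eef_pos": TCP position; "orientation": TCP orientation; "wrist_force": force on the tool from outside, world axes, zero at the start; "wrist_torque": the same for the moment, N m; "gripper_width": finger opening in m; "gripper_force": force on a finger pad.
Only numpy, scipy, OpenCV 4.12 (cv2) and the standard library are available. Lean on these libraries where they do the work, as an engineer would, in place of code of your own. Each camera call takes 0.05 s, during which the arm holds its last target. There are 200 camera calls.

## Task

Make up the set for one small triaxial test in the wooden carrier: build the specimen up on the shallow round seat, centred, with one small porous stone under it and the other small stone on top of it, stand the membrane stretcher (the smooth tube with the side spout) in the deep round hole, and stand the carton of membranes, in the rectangular hole. Each must be fully home in its seat and upright. Leave the large porous stone and the split mould (the tube with two clamp bands) where they stand; they belong to other tests.

Things in the scene. Friction and masses are not known exactly. Their poses are not given: they have to be found in the camera images.
- stone_a: small porous stone: flat tan-grey disc, 39 mm across, 9 mm thick, lying flat on the table; origin at the centre of its underside, z up. Interchangeable with stone_b.
- stone_b: the second small porous stone, same shape and size as stone_a; origin at the centre of its underside.
- specimen: brown trimmed clay cylinder, 39.5 mm across, 78 mm tall, standing on its end; rigid; origin at the centre of its underside, z along its axis.
- stretcher_foot (a point): membrane stretcher: smooth upright silver tube with a black band near its top, 48 mm across, 105 mm tall, gripped from outside; a thin spout sticks out about 21 mm from its side, below mid-height. This point is the centre of its underside, on the tube's axis, z up along the tube; the spout is on its -x side. Its upper half can be gripped in any direction.
- membranes_foot (a point): upright cream carton of membranes; its printed label panel (red stripe) stands 8 mm off its +x face and gives way to the fingers. The carton is 48 mm along its x, 64 mm along its y, 84 mm tall (z). This point is the centre of its underside.
- seat_stack: block in the carrier with the shallow round seat for stones and specimen: grey, 93 x 95 x 26 mm, recess 52 mm across and 3 mm deep in the middle of its top. Origin at the centre of the block's underside, 6 mm above the table; top at z = 26 mm, recess floor at z = 23 mm above the origin. The three blocks stand in a row, 95 mm apart along their x axes, in any order.
- seat_tube: block in the carrier with the deep round hole for the membrane stretcher: same block size and origin; the hole is 64 mm across, in the middle, 18 mm deep (floor at z = 8 mm above the origin, rim at 26 mm). The wooden carrier round the blocks is 303 x 115 mm, 26 mm high, fixed to the table; a low steel bow handle stands out 17 mm at each end.
- seat_box: block in the carrier with the rectangular hole for the membrane carton: same block size and origin; the hole is 66 mm along the block's x and 80 mm along its y, in the middle, 18 mm deep (floor at z = 8 mm above the origin).
- mould: split mould, to be left alone: upright silver tube with two clamp bands round it, screws at one side, 63 x 54 x 100 mm; origin on its underside within 6 mm of its axis.
- large_stone: large porous stone, to be left alone: flat tan-grey disc, 63 mm across, 10 mm thick; origin at the centre of its underside.
Not all that is in view belongs to the job. What is shaped like the specimen but yellow is not meant.

How it is judged:
By the outcome, as a careful person would: the job done as asked, in the order asked, and still so for the second after the job is handed in, with the robot touching nothing.
It also fails if it takes over 131 s, if anything falls off the work surface, if the arm or the gripper's body presses on something with over 40 N, if the wrist force passes 120 N, or if a joint passes its speed limit or range.

## Working session

There is one attempt and no reset: what is moved stays moved. The work goes in short steps, Python scripts to look and compute and a tool call to move; the robot and the scene stay as the last step left them, time stands still between calls to the robot, and variables do not carry over. Pictures are saved under pics/ and viewed, at most 14 in all, crops included, and the job is handed in when it is done.

Besides the shell and the picture viewer there is one more tool, called as name(argument=value, ...), one argument or row to a line, values as JSON. step_arm: Moves the arm, as the interface text tells. Its arguments: {"type":"object","properties":{"commands":{"type":"string"},"force":{"type":"number"}},"required":["commands"]}

```bash
ls; mkdir -p pics
cat > h.py <<'E'
import numpy as np, cv2, pickle
from scipy.spatial.transform import Rotation as Ro
from station import sensors, capture, order
def snap(name,tag):
    s=sensors.get_state(); c=capture(name)
    if 'R' not in c or name=='wrist':
        M=np.array(c['mount']); Rt=Ro.from_rotvec(s['orientation']).as_matrix()
        Rc=Rt@M[:3,:3]; o=Rt@M[:3,3]+np.array(s['eef_pos'])
        c['R']=Rc.T; c['t']=-Rc.T@o
    c['R']=np.array(c['R']); c['t']=np.array(c['t'])
    cv2.imwrite(f'pics/{tag}.png',c['color'][:,:,::-1]); pickle.dump(c,open(f'pics/{tag}.pkl','wb')); return c
def load(tag): return pickle.load(open(f'pics/{tag}.pkl','rb'))
def K(c): return np.array([[c['fx'],0,c['cx']],[0,c['fy'],c['cy']],[0,0,1.]])
def ray(c,uv,z):
    uv=np.array(uv,float).reshape(-1,1,2)
    p=cv2.undistortPoints(uv,K(c),np.array(c['D'],float)).reshape(-1,2)
    d=np.c_[p,np.ones(len(p))]@c['R']; o=-c['R'].T@c['t']
    return o+d*((z-o[2])/d[:,2])[:,None]
def proj(c,X):
    return cv2.projectPoints(np.array(X,float).reshape(-1,1,3),cv2.Rodrigues(c['R'])[0],c['t'],K(c),np.array(c['D'],float))[0].reshape(-1,2)
E
python3 - <<'E'
from h import *
print(sensors.get_state())
for n in('scene','top','wrist'):
    c=snap(n,n+'0'); print(n,-c['R'].T@c['t'],c['R'][2],c['fx'])
print(capture('wrist')['mount'])
a=load('scene0')['color'];b=load('top0')['color']
E
```

```text
pics
{'time_s': 0.0, 'q': array([ 1.02103363e+00,  2.87212583e-01,  1.57816803e+00, -7.69793164e-07,
        1.27859409e+00, -1.50040235e-01]), 'qd': array([-0.00042465,  0.00018616, -0.00087514,  0.00062433, -0.00156415,
        0.00016823]), 'joint_efforts': array([-5.50695895e-04, -4.05965602e+01, -2.92633027e+01, -2.10761618e-04,
        5.83809728e-03, -1.11410051e-05]), 'eef_pos': array([0.26236179, 0.62126623, 0.24892069]), 'orientation': array([-0.62354812, -3.07825504,  0.00351449]), 'wrist_force': array([0.01373674, 0.96487045, 0.51990235]), 'wrist_torque': array([ 0.01384164, -0.00741555,  0.04857387]), 'gripper_force': 0.0, 'gripper_width': 0.08552213648945821}
scene [ 0.15050563 -0.62748347  0.57137435] [ 0.39159296  0.71039204 -0.58480604] 408.31837864794755
top [0.28649285 0.02069627 0.99271416] [ 0.20623273  0.02309613 -0.97823036] 453.00761206852366
wrist [0.19521339 0.64977315 0.37169   ] [ 0.26392369 -0.11330863 -0.95786504] 340.5197438709483
[[-7.24683730e-04 -9.57768145e-01 -2.87540702e-01  7.30114698e-02]
 [ 9.99999512e-01 -8.87280067e-04  4.35156507e-04 -1.75622404e-04]
 [-6.71908174e-04 -2.87540246e-01  9.57768320e-01 -1.22621386e-01]
 [ 0.00000000e+00  0.00000000e+00  0.00000000e+00  1.00000000e+00]]
```

View pics/scene0.png

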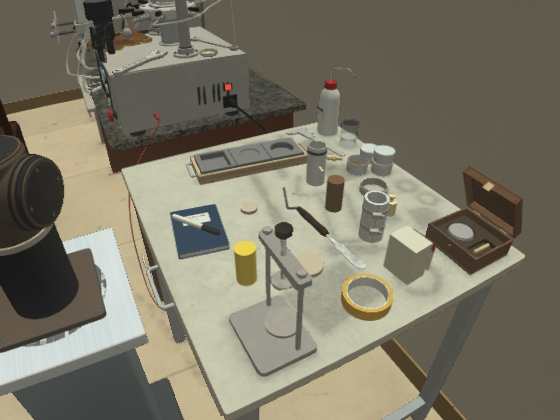

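View pics/top0.png

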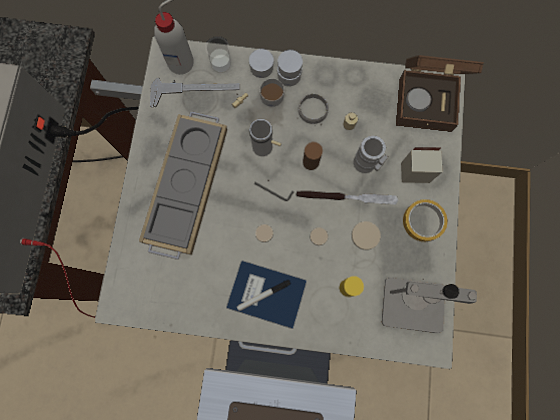

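The top view shows the carrier on the left, with the box hole at about (172,222), the shallow seat at (183,180) and the deep hole at (195,140). Candidates:
- **Small discs:** (264,233) and (319,236). The bigger disc at (366,235) is the large stone.
- **Tubes:** (261,130) has a spout, so it is the stretcher. (372,150) has bands, so it is the mould.
- **Brown objects:** (313,155) is a cylinder, so it is the specimen. (271,93) looks like a pot.
- **Yellow cylinder:** (352,286) is the decoy.
- **Carton:** (423,165).

I'll confirm these in one enlarged crop.

Run:
```python
from h import *
a=load('top0')['color'];b=load('scene0')['color']
A=cv2.resize(a[75:260,225:455],None,fx=3,fy=3,interpolation=cv2.INTER_CUBIC)[:,:,::-1]
cv2.imwrite('pics/cropA.png',A)
B=cv2.resize(b[120:320,180:445],None,fx=3,fy=3,interpolation=cv2.INTER_CUBIC)[:,:,::-1]
cv2.imwrite('pics/cropB.png',B)
C=cv2.resize(a[105:265,130:235],None,fx=3.7,fy=3.7,interpolation=cv2.INTER_CUBIC)[:,:,::-1]
cv2.imwrite('pics/cropC.png',C)
```

```text
(no output)
```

View pics/cropA.png

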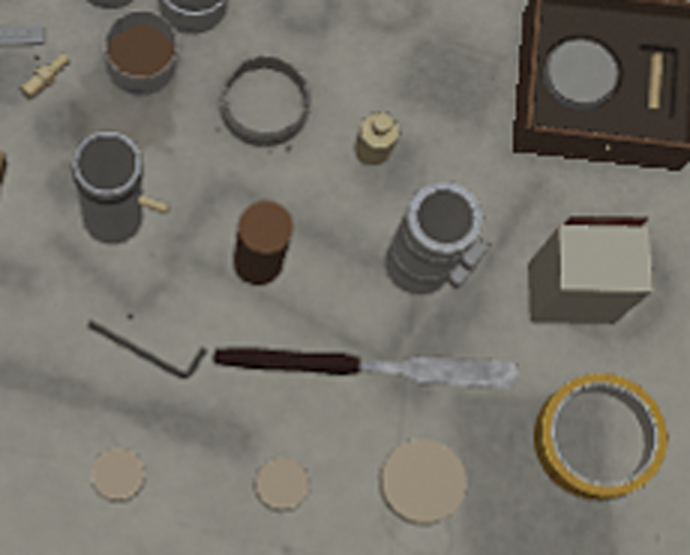

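View pics/cropB.png

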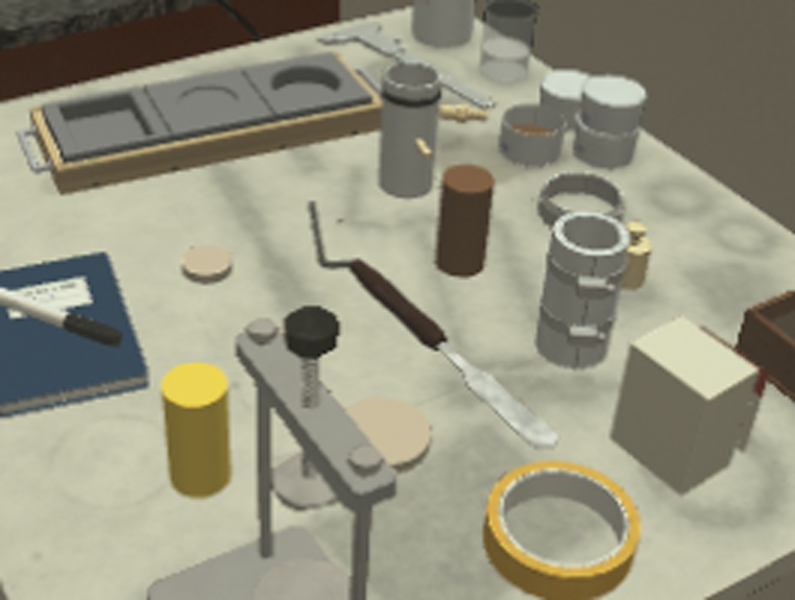

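View pics/cropC.png

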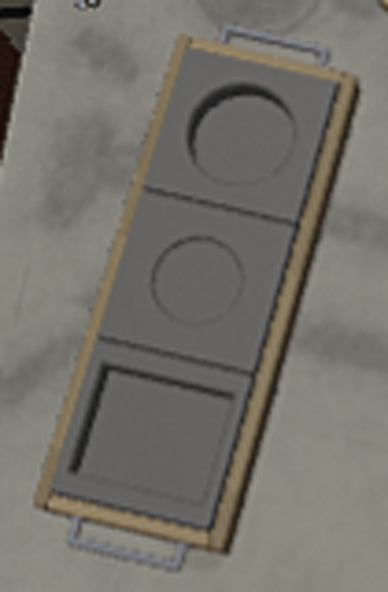

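The crops confirm it. The discs at (264,233) and (319,236) are both about 18 px and equal, so they are the small stones. The 28 px disc is the large one. The stretcher is smooth with a spout and a black band, the mould has two bands, and the carton's red label faces away from the robot. Next I'll measure everything by casting rays.

```bash
cat > meas.py <<'E'
from h import *
def blob(c,mask,seed,r=40):
    n,l,st,ce=cv2.connectedComponentsWithStats(mask.astype(np.uint8))
    d=np.hypot(*(ce-np.array(seed)).T); d[st[:,4]<40]=1e9; d[0]=1e9
    i=d.argmin(); cnt=cv2.findContours((l==i).astype(np.uint8),cv2.RETR_EXTERNAL,cv2.CHAIN_APPROX_NONE)[0][0]
    return cnt.reshape(-1,2).astype(float),st[i]
def circ(P):
    A=np.c_[2*P[:,:2],np.ones(len(P))]; s=np.linalg.lstsq(A,(P[:,:2]**2).sum(1),rcond=None)[0]
    return s[:2],np.sqrt(s[2]+s[0]**2+s[1]**2)
E
python3 - <<'E'
from meas import *
np.set_printoptions(precision=4,suppress=True)
c=load('top0'); im=c['color']; hsv=cv2.cvtColor(im,cv2.COLOR_RGB2HSV).astype(int); H,S,V=hsv[...,0],hsv[...,1],hsv[...,2]
for n,(u,v) in dict(sa=(264,233),sb=(319,236),lg=(366,235),spec=(313,149),carton=(426,164),table=(300,215),str=(261,122),strbody=(262,148)).items(): print(n,hsv[v,u])
for n,s,z in(('sa',(264,233),.009),('sb',(319,236),.009),('lg',(366,235),.010)):
    cnt,st=blob(c,(S>50)&(V>120)&(H<25),s); print(n,st,circ(ray(c,cnt,z)))
cnt,st=blob(c,(S>80)&(V>70)&(H<15),(313,150)); print('spec',st,circ(ray(c,cnt,.078)))
cnt,st=blob(c,(V>160)&(H>18)&(H<45)&(S>20),(426,164)); P=ray(c,cnt,.084)[:,:2]; print('carton',st,cv2.minAreaRect((P*1000).astype(np.float32)))
# wood
m=((S>70)&(V>110)&(H<25)).astype(np.uint8); m[:, :135]=0;m[:,235:]=0;m[:105]=0;m[262:]=0
ys,xs=np.nonzero(m); 
P=ray(c,np.c_[xs,ys],.026)[:,:2]; print('wood',len(xs),cv2.minAreaRect((P*1000).astype(np.float32)))
E
```

```text
sa [ 19  50 148]
sb [ 19  50 148]
lg [ 19  49 150]
spec [ 13 114  96]
carton [ 26  26 154]
table [ 26  18 115]
str [23 15 69]
strbody [30 15 70]
sa [256 225  17  16  68] (array([0.4478, 0.0715]), np.float64(0.01513816094803085))
sb [311 229  16  16  70] (array([ 0.4557, -0.0488]), np.float64(0.015023727267290909))
lg [363 222  15  14  46] (array([ 0.4879, -0.1576]), np.float64(0.010910962605054501))
spec [305 142  17  18 235] (array([ 0.6254, -0.0122]), np.float64(0.017920567314203845))
carton [346 113  11  11  63] ((705.9387817382812, -84.65675354003906), (21.565298080444336, 22.663257598876953), 53.030540466308594)
wood 955 ((562.63671875, 258.6610107421875), (116.72642517089844, 354.303466796875), 82.5296401977539)
```

Run:
```python
from meas import *
np.set_printoptions(precision=4,suppress=True)
c=load('top0'); im=c['color']; hsv=cv2.cvtColor(im,cv2.COLOR_RGB2HSV).astype(int); H,S,V=hsv[...,0],hsv[...,1],hsv[...,2]
for n,s,z in(('sa',(264,233),.009),('sb',(319,236),.009),('lg',(366,235),.010)):
    cnt,st=blob(c,(S>34)&(V>110)&(H<24),s); print(n,st,circ(ray(c,cnt,z)))
cnt,st=blob(c,(S>80)&(V>70)&(H<18),(313,150)); print('spec',st,circ(ray(c,cnt,.078)))
cnt,st=blob(c,(V>140)&(S>20),(426,164)); P=ray(c,cnt,.084)[:,:2]; print('carton',st,cv2.minAreaRect((P*1000).astype(np.float32)))
m=((S>60)&(V>100)&(H<25)).astype(np.uint8); m[:, :138]=0;m[:,228:]=0;m[:105]=0;m[262:]=0
n,l,st,ce=cv2.connectedComponentsWithStats(cv2.morphologyEx(m,cv2.MORPH_CLOSE,np.ones((3,3))))
print('woodcomps',[(i,*st[i]) for i in range(1,n) if st[i,4]>15])
i=1+st[1:,4].argmax(); ys,xs=np.nonzero(l==i); P=ray(c,np.c_[xs,ys],.026)[:,:2]; print(cv2.minAreaRect((P*1000).astype(np.float32)))
# seat recess / hole: dark edges in grey blocks
for n,(u,v),z in(('tube',(195,138),.032),('stack',(183,180),.032)):
    print(n,V[v,u-20:u+20])
# stretcher rim: bright-ish ring
print(S[122,245:280]); print(V[122,245:280]); print(V[110:165,261])
```

```text
sa [255 224  18  18 240] (array([0.448 , 0.0719]), np.float64(0.018360552701395385))
sb [310 228  18  17 249] (array([ 0.456 , -0.0484]), np.float64(0.018668140001944982))
lg [352 221  29  29 639] (array([ 0.4712, -0.1511]), np.float64(0.030497126115797482))
spec [305 142  17  18 235] (array([ 0.6254, -0.0122]), np.float64(0.017920567314203845))
carton [412 150  31  22 605] ((630.6428833007812, -250.21189880371094), (46.12324905395508, 62.391658782958984), 7.111709117889404)
woodcomps [(1, np.int32(139), np.int32(114), np.int32(88), np.int32(139), np.int32(1126))]
((536.7808837890625, 262.32440185546875), (113.97563171386719, 302.3013916015625), 83.29673767089844)
tube [101 102 103 103 105  92  62  39  44  94 106 105 103 102 104 104 103 103
 103 102 105 104 104 104 105 103 103 104 102 103 104 103 104  98  91  99
 105 105 104 104]
stack [100 102 101 101 100 100 109  99  70  95 103 101 101 101 101 101 103 102
 102 102 101 102 103 102 102 103 103 103 102 102 103 101  92  98 103 103
 103 103 103 104]
[20 20 20 18 19 21 30 14 20  8 16 20 16 15 18 18 15 18 18 15 32  7 10 14
  6 31 29 29 29 25 27 24 26 23 23]
[114 115 116 112 109 107  92 125 139  92  62  65  65  69  69  69  69  71
  71  68  63  78 132 160 123 100 114 115 115 113 115 118 120 122 123]
[110 110 112 114 114 113 115 114 103 162 112  64  69  69  70  71  71  71
  70  70  71  70  70  70  71  71  70  64 120 110  79  59  30  60  72  71
  70  70  70  72  71  70  72  71  70  63 105 131 133 132 133 134 134 135
 133]
```

Carrier centre is at about (0.537, 0.262) with the row at −6.7°, and both stones are measured. Moving over stone_a with the finger line at yaw 83.3°.

```bash
cat > to.py <<'E'
# usage: to.py x y z yawdeg : delta to a tool-down pose whose y axis is at yaw
import sys; from h import *
np.set_printoptions(precision=4,suppress=True)
x,y,z,w=map(float,sys.argv[1:5]); s=sensors.get_state()
R0=Ro.from_rotvec(s['orientation']).as_matrix(); a=np.radians(w)
yy=np.array([np.cos(a),np.sin(a),0]); zz=np.array([0,0,-1.]); R1=np.c_[np.cross(yy,zz),yy,zz]
d=np.array([x,y,z])-s['eef_pos']
print('t',s['time_s'],'pos',s['eef_pos'],'turn',Ro.from_matrix(R0.T@R1).as_rotvec(),'shift start axes',R0.T@d,'shift target axes',R1.T@d,'F',s['wrist_force'],'w',s['gripper_width'])
E
python3 to.py 0.448 0.072 0.15 83.3; python3 to.py 0.35 0.40 0.25 83.3
```

```text
t 0.2 pos [0.2625 0.6215 0.2494] turn [-0.0015 -0.0004 -0.2828] shift start axes [-0.3848 -0.4338  0.1   ] shift target axes [-0.2484 -0.5241  0.0994] F [-0.5461  0.8913  0.1239] w 0.08531903803427757
t 0.2 pos [0.2625 0.6215 0.2494] turn [-0.0015 -0.0004 -0.2828] shift start axes [-0.1668 -0.1699 -0.0003] shift target axes [-0.1128 -0.2097 -0.0006] F [-0.5461  0.8913  0.1239] w 0.08531903803427757
```

step_arm(
  commands="0 0 -0.283 -0.13 -0.147 0 0.0854;0 0 -0.283 -0.13 -0.147 0 0.0854;0 0 -0.283 -0.13 -0.147 0 0.0854;0 0 -0.283 -0.13 -0.147 0 0.0854;0 0 -0.283 -0.13 -0.147 0 0.0854",
  force=40,
)

```text
time_s: 0.62
eef_pos: [0.3255, 0.433, 0.2499]
orientation: [-0.184, -3.136, 0.002]
wrist_force: [0.9, -0.4, 0.2]
gripper_width: 0.0853
gripper_force: 0.0
```

step_arm(
  commands="0 0 0 -0.082 -0.173 0.03 0.05;0 0 0 -0.082 -0.173 0.03 0.05;0 0 0 -0.082 -0.173 0.03 0.05;0 0 0 -0.082 -0.173 0.03 0.05;0 0 0 -0.082 -0.173 0.03 0.05",
)

```text
time_s: 1.03
eef_pos: [0.3866, 0.2515, 0.2196]
orientation: [-0.186, -3.136, 0.002]
wrist_force: [0.3, 0.2, -0.7]
gripper_width: 0.0498
gripper_force: 0.0
```

step_arm(
  commands="0 0 0 -0.082 -0.173 0.03 0.05;0 0 0 -0.082 -0.173 0.03 0.05;0 0 0 -0.082 -0.173 0.03 0.05;0 0 0 -0.082 -0.173 0.03 0.05;0 0 0 -0.082 -0.173 0.03 0.05",
)

```text
time_s: 1.45
eef_pos: [0.4481, 0.07, 0.1899]
orientation: [0.187, 3.136, -0.001]
wrist_force: [0.1, 0.8, 0.3]
gripper_width: 0.0502
gripper_force: 0.0
```

```bash
python3 - <<'E'
from h import *
snap('wrist','w1'); c=load('w1'); print(proj(c,[[.448,.072,.009]]))
E
python3 to.py 0.448 0.072 0.06 83.3
```

```text
[[280.14897527 184.85014929]]
t 1.5 pos [0.4491 0.0674 0.1894] turn [-0.0032  0.0004 -0.0041] shift start axes [0.0017 0.0049 0.1294] shift target axes [0.0016 0.0045 0.1294] F [ 1.5365 -1.3519 -0.3407] w 0.04979922711848539
```

View pics/w1.png

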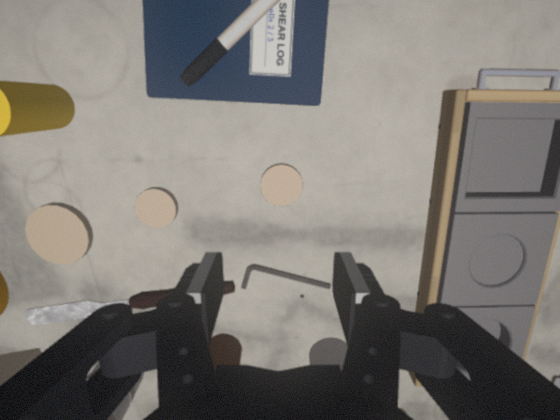

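The wrist view shows stone_a at (281,185), stone_b at (156,207), the large stone at (58,235) and the carrier on the right. I'll measure again from here, once the arm has settled.

```bash
cat >> meas.py <<'E'
def hsvof(c): h=cv2.cvtColor(c['color'],cv2.COLOR_RGB2HSV).astype(int); return h[...,0],h[...,1],h[...,2]
E
python3 - <<'E'
from meas import *
np.set_printoptions(precision=4,suppress=True)
for k in range(2):
    s=sensors.get_state(); print(s['eef_pos'],s['orientation'])
    c=snap('wrist','w2'); H,S,V=hsvof(c)
    for n,sd,z in(('sa',(281,185),.009),('sb',(156,207),.009)):
        cnt,st=blob(c,(S>34)&(V>110)&(H<24),sd); print(n,st,circ(ray(c,cnt,z)))
    g=cv2.GaussianBlur(c['color'],(3,3),0)
    print(V[258,455:540])
E
```

```text
[0.4491 0.0674 0.1894] [ 0.19    3.1356 -0.005 ]
sa [ 264  162   42   43 1398] (array([0.4481, 0.0728]), np.float64(0.019078335075493502))
sb [ 138  186   43   41 1313] (array([ 0.4562, -0.0469]), np.float64(0.019268501532739308))
[123 126 126 124 122 127 123 122 123 125 128 123 120 120 123 125 121 121
 117 117 123 121 123 121 123 123 122 122 122 126 123 117 123 122 119 125
 121 121 121 122 123 120 120 119 119 117 118 122 121 120 124 118 121 119
 120 115 120 121 120 122 119 120 117 119 117 119 118 117 118 119 115 107
  85  77  90 100 107 116 120 117 116 115 116 120 118]
[0.4483 0.0697 0.1897] [-0.192  -3.1349  0.0014]
sa [ 261  164   42   42 1394] (array([0.4481, 0.0728]), np.float64(0.019099754525239633))
sb [ 135  188   43   41 1323] (array([ 0.4562, -0.0469]), np.float64(0.01939370379109247))
[124 125 126 126 124 123 122 123 125 124 123 123 124 123 122 122 121 124
 122 121 124 123 122 120 122 121 119 121 123 120 119 117 120 123 123 121
 119 124 120 123 121 121 121 124 119 120 119 121 122 120 121 116 125 121
 117 121 121 121 120 120 121 118 119 121 120 117 120 118 107  83  86  96
 107 113 118 117 117 117 120 115 117 118 118 117 114]
```

step_arm(
  commands="0 0 0 0 0.003 0.14 0.05;0 0 0 0 0.003 0.14 0.05;0 0 0 0 0.003 0.14 0.05;0 0 0 0 0.003 0.155 0.05;0 0 0 0 0.003 0.155 0.05",
)

```text
time_s: 2.02
eef_pos: [0.442, 0.0774, 0.0292]
orientation: [-0.18, -3.122, -0.0]
wrist_force: [-1.3, 1.0, -0.4]
gripper_width: 0.0501
gripper_force: 0.0
```

step_arm(
  commands="0 0 0 0 0 0.003 0.05;0 0 0 0 0 0.006 0.05;0 0 0 0 0 0.009 0.05;0 0 0 0 0 0.009 0.05",
)

```text
time_s: 2.35
eef_pos: [0.4497, 0.0761, 0.0281]
orientation: [0.182, 3.132, 0.0]
wrist_force: [-0.2, 0.6, 0.3]
gripper_width: 0.0499
gripper_force: 0.0
```

```bash
python3 - <<'E'
from h import *
snap('wrist','w3')
E
python3 to.py 0.448 0.0725 0.02 83.3
```

```text
t 2.4 pos [0.4495 0.0761 0.0281] turn [0.0002 0.0036 0.0004] shift start axes [ 0.0011 -0.0037  0.0081] shift target axes [ 0.0011 -0.0037  0.0081] F [-0.3186 -0.0111 -0.0464] w 0.05007280597021693
```

View pics/w3.png

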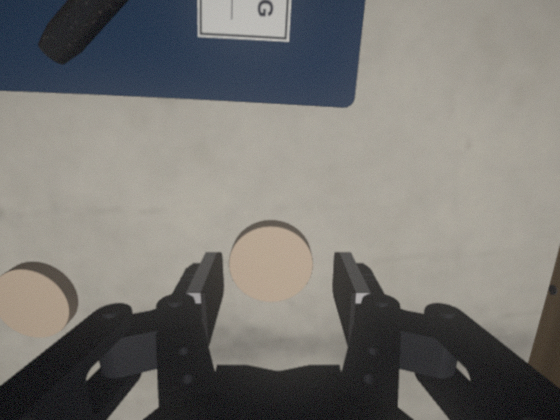

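The wrist view shows stone_a at (270,262), and the gap between the pads is centred at about 279. I'll correct y by −3.7 mm and feel for the table.

step_arm(
  commands="0 0 0 0.001 -0.0037 0.003 0.048;0 0 0 0.001 -0.0037 0.006 0.048;0 0 0 0.001 -0.0037 0.006 0.048",
)

```text
time_s: 2.65
eef_pos: [0.4465, 0.0722, 0.0202]
orientation: [-0.184, -3.136, 0.0]
wrist_force: [-1.1, -0.4, -0.3]
gripper_width: 0.0481
gripper_force: 0.0
```

step_arm(
  commands="0 0 0 0 0 0.001 0.048;0 0 0 0 0 0.002 0.048;0 0 0 0 0 0.002 0.048",
)

```text
time_s: 2.9
eef_pos: [0.4466, 0.0724, 0.0181]
orientation: [-0.184, -3.136, 0.0]
wrist_force: [-0.3, 0.4, 0.6]
gripper_width: 0.0481
gripper_force: 0.0
```

step_arm(
  commands="0 0 0 0 0 0.001 0.048;0 0 0 0 0 0.002 0.048;0 0 0 0 0 0.002 0.048",
)

```text
time_s: 3.15
eef_pos: [0.4468, 0.0724, 0.0164]
orientation: [-0.183, -3.136, 0.0]
wrist_force: [0.2, -0.0, 0.3]
gripper_width: 0.048
gripper_force: 0.6
```

```bash
python3 to.py 0.448 0.0725 0.02 83.3
```

```text
t 3.15 pos [0.4468 0.0724 0.0164] turn [-0.     -0.      0.0002] shift start axes [-0.0012  0.0002 -0.0036] shift target axes [-0.0012  0.0002 -0.0036] F [ 0.21   -0.0479  0.2741] w 0.04799561779836558
```

step_arm(
  commands="0 0 0 -0.001 0 0.001 0.048;0 0 0 -0.001 0 0.002 0.048;0 0 0 -0.001 0 0.002 0.048",
)

```text
time_s: 3.4
eef_pos: [0.447, 0.0725, 0.0163]
orientation: [-0.182, -3.13, 0.0]
wrist_force: [-9.3, -1.6, 21.6]
gripper_width: 0.0484
gripper_force: 10.7
```

step_arm(
  commands="0 0 0 0 0 0.001 0.048;0 0 0 0 0 0.002 0.048;0 0 0 0 0 0.002 0.048",
)

```text
time_s: 3.65
eef_pos: [0.4471, 0.0725, 0.0161]
orientation: [-0.182, -3.128, 0.001]
wrist_force: [-17.6, -1.7, 38.1]
gripper_width: 0.0483
gripper_force: 19.0
```

step_arm(
  commands="0 0 0 0 0 -0.0095 0.048;0 0 0 0 0 -0.0095 0.048;0 0 0 0 0 -0.0095 0.03;0 0 0 0 0 -0.0095 0.03;0 0 0 0 0 -0.0095 0.03",
  force=40,
)

```text
time_s: 4.07
eef_pos: [0.4484, 0.0724, 0.0225]
orientation: [0.183, 3.136, 0.0]
wrist_force: [-2.1, 0.9, 10.5]
gripper_width: 0.0359
gripper_force: 39.0
```

step_arm(
  commands="0 0 0 0 0 0 0.03;0 0 0 0 0 0 0.03;0 0 0 0 0 0 0.03",
)

```text
time_s: 4.32
eef_pos: [0.4484, 0.0724, 0.0225]
orientation: [0.183, 3.136, 0.0]
wrist_force: [-2.7, 0.3, 10.9]
gripper_width: 0.0357
gripper_force: 39.0
```

```bash
python3 to.py 0.5368 0.2623 0.06 83.3
```

```text
t 4.3167 pos [0.4484 0.0724 0.0225] turn [0.0002 0.     0.0002] shift start axes [-0.0657  0.199  -0.0374] shift target axes [-0.0657  0.199  -0.0375] F [-2.722   0.3224 10.9444] w 0.035688117559905995
```

Width 35.7 mm is under the expected 39, so I'll look at the grip.

Run:
```python
from h import *
c=snap('wrist','w4'); cv2.imwrite('pics/w4c.png',cv2.resize(c['color'][180:400,120:440,::-1],None,fx=2.2,fy=2.2))
```

```text
(no output)
```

View pics/w4c.png

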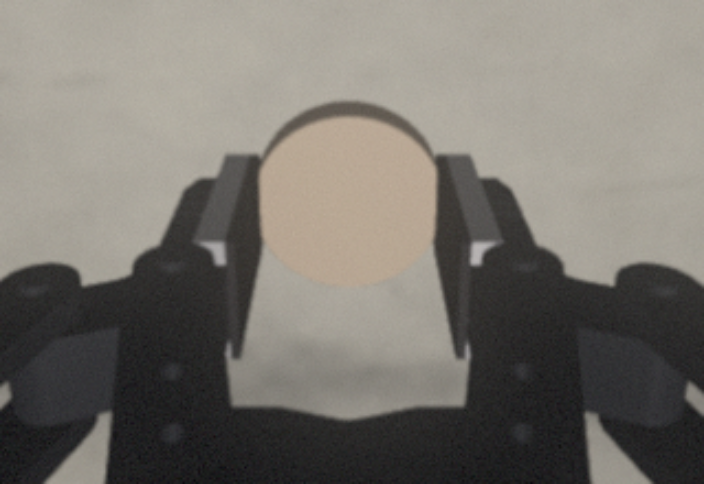

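The stone is gripped square and centred between the pads, at about (348,200) in the crop. Lifting and carrying it to the shallow seat.

step_arm(
  commands="0 0 0 0 0 -0.04 0.03;0 0 0 0 0 -0.08 0.03;0 0 0 0 0 -0.08 0.03;0 0 0 0 0 -0.08 0.03",
)

```text
time_s: 4.7
eef_pos: [0.4495, 0.0722, 0.1037]
orientation: [0.183, 3.131, -0.0]
wrist_force: [-0.6, -1.2, -1.1]
gripper_width: 0.0358
gripper_force: 40.1
```

step_arm(
  commands="0 0 0 -0.033 0.1 0 0.03;0 0 0 -0.033 0.1 0 0.03;0 0 0 -0.033 0.1 0 0.03;0 0 0 -0.033 0.1 0 0.03",
)

```text
time_s: 5.03
eef_pos: [0.4925, 0.1705, 0.0999]
orientation: [-0.179, -3.135, -0.001]
wrist_force: [0.1, -1.3, -0.0]
gripper_width: 0.0357
gripper_force: 40.1
```

```bash
python3 - <<'E'
from meas import *
np.set_printoptions(precision=4,suppress=True)
c=snap('wrist','w5');
E
python3 to.py 0.5368 0.2623 0.08 83.3
```

```text
t 5.0833 pos [0.4913 0.169  0.0995] turn [-0.0009 -0.0036  0.003 ] shift start axes [-0.0347  0.0978  0.0193] shift target axes [-0.0343  0.0979  0.0195] F [ 0.443  -0.4691 -0.514 ] w 0.035574180030177795
```

View pics/w5.png

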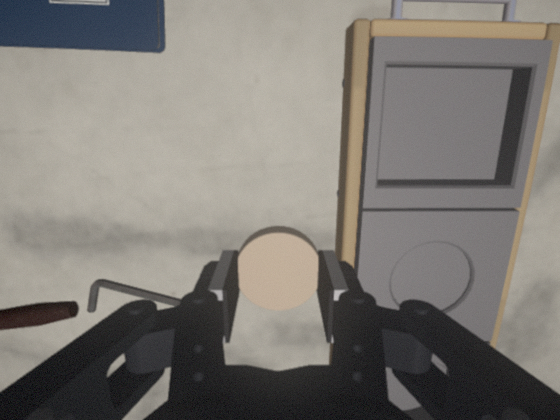

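The stone is in the grip at (278,270). The shallow seat is an ellipse spanning about (389..471, 241..311). I'll compute both centres.

Run:
```python
from meas import *
np.set_printoptions(precision=4,suppress=True)
c=load('w5'); H,S,V=hsvof(c)
print(circ(ray(c,[(389,281),(471,272),(431,241),(430,311),(400,256),(462,255),(402,305),(460,297)],.032)))
cnt,st=blob(c,(S>34)&(V>110)&(H<24)&(np.add.outer(np.arange(420)*0,np.arange(560))<330),(278,270)); print(st)
for z in (.083,.086,.089): print(z,circ(ray(c,cnt,z)))
# corners of block seam/wood: seam corners at z .032
print(ray(c,[(360,209),(522,207),(371,40),(549,40)],.032))
# refine circle by dark gradient: points along radial lines
g=cv2.cvtColor(c['color'],cv2.COLOR_RGB2GRAY).astype(float); g=cv2.GaussianBlur(g,(0,0),1)
ctr=np.array(circ(ray(c,[(389,281),(471,272),(431,241),(430,311)],.032))[0]); E=[]
for a in np.radians(np.arange(0,360,6)):
    r=np.arange(.022,.031,.0003); X=np.c_[ctr[0]+r*np.cos(a),ctr[1]+r*np.sin(a),0*r+.032]; uv=proj(c,X)
    if (uv[:,1]>325).any(): continue
    v=cv2.remap(g.astype(np.float32),uv[:,0].astype(np.float32)[None],uv[:,1].astype(np.float32)[None],1)[0]
    E.append((*X[v.argmin(),:2],r[v.argmin()]))
E=np.array(E); print(circ(E),E[:,2].std(),len(E))
```

```text
(array([0.5358, 0.2619]), np.float64(0.02531004607448448))
[ 238  231   81   80 5282]
0.083 (array([0.4936, 0.1703]), np.float64(0.019491439227721733))
0.086 (array([0.492 , 0.1704]), np.float64(0.019072704719173494))
0.089 (array([0.4904, 0.1706]), np.float64(0.018653970210624742))
[[0.4851 0.2199 0.032 ]
 [0.4951 0.3171 0.032 ]
 [0.3943 0.2301 0.032 ]
 [0.4033 0.3244 0.032 ]]
(array([0.5381, 0.262 ]), np.float64(0.02661411169166062)) 0.002162544797223875 60
```

step_arm(
  commands="0 0 0 -0.0335 0.0978 0 0.03;0 0 0 -0.0335 0.0978 0 0.03;0 0 0 -0.0335 0.0978 0.01 0.03;0 0 0 -0.0335 0.0978 0.03 0.03;0 0 0 -0.0335 0.0978 0.03 0.03",
)

```text
time_s: 5.5
eef_pos: [0.5333, 0.26, 0.0662]
orientation: [-0.181, -3.127, 0.006]
wrist_force: [-1.1, -0.9, -1.5]
gripper_width: 0.0357
gripper_force: 40.2
```

step_arm(
  commands="0 0 0 0 0 0.005 0.03;0 0 0 0 0 0.005 0.03;0 0 0 0 0 0.005 0.03;0 0 0 0 0 0.005 0.03",
)

```text
time_s: 5.83
eef_pos: [0.5371, 0.2603, 0.0675]
orientation: [0.185, 3.135, 0.0]
wrist_force: [-1.0, 0.9, -1.1]
gripper_width: 0.0361
gripper_force: 40.2
```

```bash
python3 to.py 0.536 0.262 0.052 83.3
```

```text
t 5.8333 pos [0.5371 0.2603 0.0675] turn [ 0.0003  0.0008 -0.0009] shift start axes [0.0013 0.0015 0.0155] shift target axes [0.0013 0.0015 0.0155] F [-0.9996  0.9484 -1.0817] w 0.03613855338922559
```

step_arm(
  commands="0 0 0 0.001 0.0015 0.005 0.03;0 0 0 0.001 0.0015 0.01 0.03;0 0 0 0.001 0.0015 0.013 0.03;0 0 0 0.001 0.0015 0.0155 0.03;0 0 0 0.001 0.0015 0.0155 0.03",
)

```text
time_s: 6.25
eef_pos: [0.5359, 0.2626, 0.0517]
orientation: [-0.183, -3.135, 0.001]
wrist_force: [-1.7, -0.3, 3.4]
gripper_width: 0.0352
gripper_force: 40.6
```

step_arm(
  commands="0 0 0 0 0 0 0.03;0 0 0 0 0 0 0.03",
)

```text
time_s: 6.42
eef_pos: [0.536, 0.2626, 0.0517]
orientation: [-0.183, -3.136, 0.0]
wrist_force: [-1.8, -0.5, 4.4]
gripper_width: 0.0361
gripper_force: 40.7
```

```bash
python3 to.py 0.536 0.262 0.052 83.3
```

```text
t 6.4167 pos [0.536  0.2626 0.0517] turn [-0.0002 -0.0003  0.0003] shift start axes [-0.0001 -0.0006 -0.0003] shift target axes [-0.0001 -0.0006 -0.0003] F [-1.8162 -0.4766  4.39  ] w 0.0361279893192988
```

Contact at 4 N, so it's seated. Release and lift.

step_arm(
  commands="0 0 0 0 0 0 0.042;0 0 0 0 0 0 0.052;0 0 0 0 0 0 0.056;0 0 0 0 0 -0.02 0.06;0 0 0 0 0 -0.06 0.06",
)

```text
time_s: 6.83
eef_pos: [0.5318, 0.2613, 0.1056]
orientation: [-0.183, -3.124, 0.007]
wrist_force: [0.4, 0.7, -1.0]
gripper_width: 0.06
gripper_force: 0.0
```

step_arm(
  commands="0 0 0 0 0 -0.1 0.07;0 0 0 0 0 -0.1 0.07;0 0 0 0 0 -0.1 0.07;0 0 0 0 0 -0.1 0.07;0 0 0 0 0 -0.1 0.07",
)

```text
time_s: 7.25
eef_pos: [0.5366, 0.2628, 0.2127]
orientation: [0.183, 3.133, 0.002]
wrist_force: [0.9, 1.0, -0.9]
gripper_width: 0.0699
gripper_force: 0.0
```

```bash
cat > seat.py <<'E'
import sys; from meas import *
np.set_printoptions(precision=4,suppress=True)
def seat(c,z=.038):
    H,S,V=hsvof(c); uv=proj(c,[[.5365,.262,z]])[0]
    cnt,st=blob(c,(S>34)&(V>110)&(H<24),uv); print('stone',uv,st,circ(ray(c,cnt,z)))
    g=cv2.GaussianBlur(cv2.cvtColor(c['color'],cv2.COLOR_RGB2GRAY).astype(np.float32),(0,0),1); E=[]
    for a in np.radians(np.arange(0,360,5)):
        r=np.arange(.0235,.029,.0002); X=np.c_[.5365+r*np.cos(a),.262+r*np.sin(a),0*r+.032]; p=proj(c,X).astype(np.float32)
        v=cv2.remap(g,p[None,:,0],p[None,:,1],1)[0]; i=v.argmin()
        if v[i]<np.median(v)-5 and 0<i<len(r)-1: E.append(X[i,:2])
    E=np.array(E); print('recess',circ(E),len(E))
if __name__=='__main__':
    c=snap(sys.argv[1],sys.argv[2]); seat(c)
E
python3 seat.py wrist w6; python3 seat.py top t6;python3 to.py 0.6254 -0.0122 0.2 83.3
```

```text
stone [276.6418 186.345 ] [ 256  164   43   43 1450] (array([0.5357, 0.2626]), np.float64(0.019126398845623917))
recess (array([0.5377, 0.2637]), np.float64(0.026318874628559297)) 56
stone [182.4099 179.984 ] [174 173  19  17 247] (array([0.535 , 0.2613]), np.float64(0.018708627220263712))
t 7.35 pos [0.5349 0.2623 0.2092] turn [-0.0013 -0.0031  0.0001] shift start axes [-0.1219 -0.2621  0.0091] shift target axes [-0.1219 -0.2621  0.0092] F [-1.3396  0.2262  0.4671] w 0.07001839598035986Traceback (most recent call last):
  File "seat.py", line 13, in <module>
    c=snap(sys.argv[1],sys.argv[2]); seat(c)
                                     ~~~~^^^
  File "seat.py", line 11, in seat
    E=np.array(E); print('recess',circ(E),len(E))
                                  ~~~~^^^
  File "meas.py", line 8, in circ
    A=np.c_[2*P[:,:2],np.ones(len(P))]; s=np.linalg.lstsq(A,(P[:,:2]**2).sum(1),rcond=None)[0]
              ~^^^^^^
IndexError: too many indices for array: array is 1-dimensional, but 2 were indexed
```

The stone sits about 2 mm from the recess centre, which is well inside the recess. Moving over the specimen.

step_arm(
  commands="0 0 0 -0.061 -0.131 0 0.07;0 0 0 -0.061 -0.131 0 0.07;0 0 0 -0.061 -0.131 0 0.07;0 0 0 -0.061 -0.131 0 0.07",
)

```text
time_s: 7.68
eef_pos: [0.581, 0.1217, 0.2083]
orientation: [-0.187, -3.132, 0.003]
wrist_force: [-0.3, 0.7, -0.2]
gripper_width: 0.0701
gripper_force: 0.0
```

step_arm(
  commands="0 0 0 -0.061 -0.131 0 0.065;0 0 0 -0.061 -0.131 0 0.065;0 0 0 -0.061 -0.131 0 0.065;0 0 0 -0.061 -0.131 0 0.065;0 0 0 -0.061 -0.131 0 0.065",
)

```text
time_s: 8.1
eef_pos: [0.6265, -0.0161, 0.2081]
orientation: [-0.191, -3.132, 0.001]
wrist_force: [-0.2, 0.1, -0.4]
gripper_width: 0.065
gripper_force: 0.0
```

step_arm(
  commands="0 0 0 0 0 0 0.065;0 0 0 0 0 0 0.065;0 0 0 0 0 0 0.065",
)

```text
time_s: 8.35
eef_pos: [0.6258, -0.0104, 0.21]
orientation: [-0.181, -3.134, -0.001]
wrist_force: [0.0, 0.2, -0.5]
gripper_width: 0.065
gripper_force: 0.0
```

```bash
python3 - <<'E'
from meas import *
np.set_printoptions(precision=4,suppress=True)
c=snap('wrist','w7'); H,S,V=hsvof(c)
uv=proj(c,[[.6254,-.0122,.078]])[0]; print(uv,S[int(uv[1])-30:int(uv[1])+40:5,int(uv[0])],V[int(uv[1])-30:int(uv[1])+40:5,int(uv[0])])
for v in (60,75,90):
    cnt,st=blob(c,(S>80)&(V>v)&(H<18),uv); print(v,st,circ(ray(c,cnt,.078)))
E
python3 to.py 0.6254 -0.0122 0.1 83.3
```

```text
[275.4706 200.2301] [ 68  54  97 102 100 102 102 101 102 100 101  71  24  22] [ 75  75 132 130 133 132 128 136 130 132 129 140 167 171]
60 [ 253  177   48   48 1826] (array([ 0.6263, -0.0116]), np.float64(0.018778372349840165))
75 [ 253  177   48   48 1826] (array([ 0.6263, -0.0116]), np.float64(0.018778372349840165))
90 [ 253  177   48   48 1826] (array([ 0.6263, -0.0116]), np.float64(0.018778372349840165))
t 8.4 pos [ 0.6259 -0.0103  0.2104] turn [ 0.0003 -0.0017  0.002 ] shift start axes [ 0.0001 -0.002   0.1104] shift target axes [ 0.0003 -0.0019  0.1104] F [ 0.9793 -0.1892  0.0387] w 0.06495746345628312
```

View pics/w7.png

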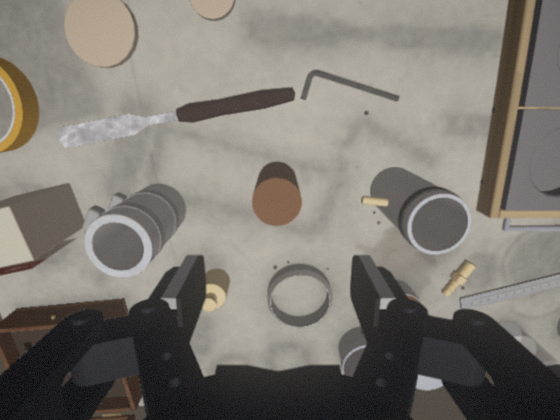

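The specimen's top centre is at (277,201), world (0.626, −0.012). The stretcher rim is at (435,222). Descending and gripping.

step_arm(
  commands="0 0 0 0 -0.0015 0.155 0.065;0 0 0 0 -0.0015 0.155 0.065;0 0 0 0 -0.0015 0.155 0.065;0 0 0 0 -0.0015 0.155 0.065;0 0 0 0 -0.0015 0.155 0.065",
)

```text
time_s: 8.82
eef_pos: [0.6202, -0.011, 0.048]
orientation: [-0.18, -3.121, -0.003]
wrist_force: [-1.0, -0.1, -1.1]
gripper_width: 0.0649
gripper_force: 0.0
```

step_arm(
  commands="0 0 0 0 0 0 0.062;0 0 0 0 0 0 0.062;0 0 0 0 0 0 0.055;0 0 0 0 0 0 0.03;0 0 0 0 0 0 0.03",
  force=40,
)

```text
time_s: 9.23
eef_pos: [0.6285, -0.0133, 0.0596]
orientation: [0.183, 3.131, -0.0]
wrist_force: [-0.0, 1.0, 5.3]
gripper_width: 0.0388
gripper_force: 39.6
```

step_arm(
  commands="0 0 0 0 0 0 0.03;0 0 0 0 0 0 0.03;0 0 0 0 0 0 0.03",
)

```text
time_s: 9.48
eef_pos: [0.6286, -0.0133, 0.0596]
orientation: [0.183, 3.131, 0.0]
wrist_force: [0.3, 1.5, 6.8]
gripper_width: 0.0385
gripper_force: 39.7
```

```bash
python3 to.py 0.537 0.263 0.2 83.3
```

```text
t 9.4833 pos [ 0.6286 -0.0133  0.0596] turn [ 0.0003  0.0053 -0.0001] shift start axes [ 0.1225  0.2638 -0.141 ] shift target axes [ 0.1232  0.2637 -0.1404] F [0.2886 1.4696 6.8417] w 0.03854680382980247
```

step_arm(
  commands="0 0 0 0 0 -0.03 0.03;0 0 0 0 0 -0.07 0.03;0 0 0 0 0 -0.1 0.03;0 0 0 0 0 -0.11 0.03;0 0 0 0 0 -0.11 0.03",
)

```text
time_s: 9.9
eef_pos: [0.6285, -0.0138, 0.1706]
orientation: [0.183, 3.128, -0.002]
wrist_force: [-0.2, 0.4, -0.9]
gripper_width: 0.0391
gripper_force: 40.7
```

step_arm(
  commands="0 0 0 0.061 0.131 0 0.03;0 0 0 0.061 0.131 0 0.03;0 0 0 0.061 0.131 0 0.03;0 0 0 0.061 0.131 0 0.03;0 0 0 0.061 0.131 0 0.03",
)

```text
time_s: 10.32
eef_pos: [0.5774, 0.1276, 0.1625]
orientation: [-0.176, -3.13, -0.001]
wrist_force: [0.0, -0.6, -1.2]
gripper_width: 0.0386
gripper_force: 40.9
```

step_arm(
  commands="0 0 0 0.061 0.131 0 0.03;0 0 0 0.061 0.131 0 0.03;0 0 0 0.061 0.131 0 0.03;0 0 0 0.061 0.131 0 0.03;0 0 0 0.061 0.131 0 0.03",
)

```text
time_s: 10.73
eef_pos: [0.5332, 0.2636, 0.1634]
orientation: [-0.177, -3.132, 0.001]
wrist_force: [-0.2, -0.4, -1.5]
gripper_width: 0.0391
gripper_force: 41.1
```

step_arm(
  commands="0 0 0 0 0 0 0.03;0 0 0 0 0 0 0.03;0 0 0 0 0 0 0.03",
)

```text
time_s: 10.98
eef_pos: [0.5361, 0.2596, 0.1653]
orientation: [-0.186, -3.135, 0.002]
wrist_force: [0.3, -0.1, -2.1]
gripper_width: 0.0386
gripper_force: 41.1
```

```bash
python3 to.py 0.537 0.263 0.12 83.3
python3 - <<'E'
from meas import *
np.set_printoptions(precision=4,suppress=True)
p=sensors.get_state()['eef_pos']
for n in('wrist','top'):
    c=snap(n,n+'8'); H,S,V=hsvof(c); uv=proj(c,[p+[0,0,.018]])[0]
    cnt,st=blob(c,(S>80)&(V>70)&(H<18),uv); print(n,uv,st,circ(ray(c,cnt,p[2]+.0184)))
E
```

```text
t 10.9833 pos [0.5361 0.2596 0.1653] turn [-0.0011 -0.0013 -0.0016] shift start axes [-0.0006  0.0036  0.0452] shift target axes [-0.0005  0.0035  0.0453] F [ 0.2708 -0.0917 -2.1198] w 0.038623096664187014
wrist [278.2589 315.7488] [ 223  220  110  137 9901] (array([0.5278, 0.2624]), np.float64(0.02229863214858422))
top [167.6346 158.523 ] [261  83  22  17 271] (array([0.6953, 0.0845]), np.float64(0.01779610171985278))
```

Run:
```python
from meas import *
np.set_printoptions(precision=4,suppress=True)
c=load('wrist8'); H,S,V=hsvof(c); print(V[215:365:6,278],S[215:365:6,278])
p=np.array([.5361,.2596,.1653])
for t in (85,95,105,115):
    cnt,st=blob(c,(S>60)&(V>t)&(H<18),(278,316)); print(t,st,*circ(ray(c,cnt,p[2]+.0184)))
cv2.imwrite('pics/w8c.png',cv2.resize(c['color'][190:400,150:410,::-1],None,fx=2.2,fy=2.2))
```

```text
[ 75  74  70  71  71  71  72  71 133 133 137 138 136 134 137 135 135 138
 136 133 135 137 133 135 145] [ 65  76  84  86  79  90  92  90 115 117 115 116 118 126 119 119 123 118
 118 119 115 117 115 113   7]
85 [ 223  262  110   95 8306] [0.5342 0.2592] 0.019602452101165502
95 [ 223  262  110   95 8240] [0.5343 0.2592] 0.019530248271847534
105 [ 224  262  109   95 8172] [0.5343 0.2592] 0.01945874399183521
115 [ 224  263  109   94 8098] [0.5344 0.2592] 0.019381976917030027
```

View pics/w8c.png

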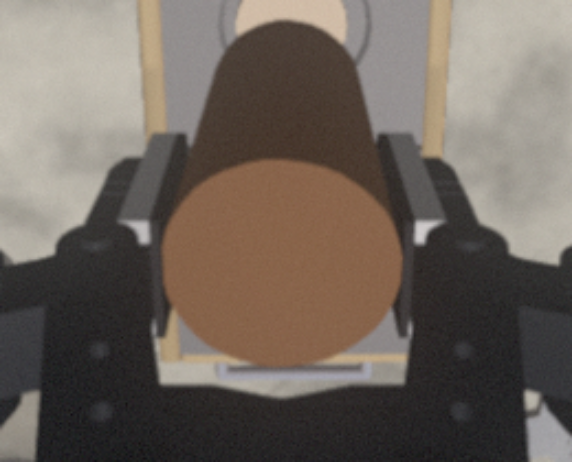

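The specimen is gripped upright and sits 1.8 mm behind the TCP. Correct that, lower it and feel for contact.

step_arm(
  commands="0 0 0 -0.0018 0.0038 0.02 0.03;0 0 0 -0.0018 0.0038 0.04 0.03;0 0 0 -0.0018 0.0038 0.055 0.03;0 0 0 -0.0018 0.0038 0.06 0.03;0 0 0 -0.0018 0.0038 0.06 0.03",
)

```text
time_s: 11.5
eef_pos: [0.5372, 0.2635, 0.1044]
orientation: [-0.185, -3.133, 0.002]
wrist_force: [-0.1, 0.9, -1.8]
gripper_width: 0.039
gripper_force: 41.1
```

step_arm(
  commands="0 0 0 0 0 0.002 0.03;0 0 0 0 0 0.004 0.03;0 0 0 0 0 0.004 0.03",
)

```text
time_s: 11.75
eef_pos: [0.5387, 0.2647, 0.1033]
orientation: [0.184, 3.135, 0.001]
wrist_force: [-0.4, -0.6, -1.0]
gripper_width: 0.0383
gripper_force: 41.1
```

```bash
python3 to.py 0.5383 0.2632 0.0976 83.3
```

```text
t 11.75 pos [0.5387 0.2647 0.1033] turn [ 0.0007  0.0016 -0.0002] shift start axes [ 0.0003 -0.0015  0.0057] shift target axes [ 0.0003 -0.0015  0.0057] F [-0.4113 -0.6459 -1.0212] w 0.038333620017384384
```

step_arm(
  commands="0 0 0 0 -0.0015 0.002 0.03;0 0 0 0 -0.0015 0.004 0.03;0 0 0 0 -0.0015 0.005 0.03;0 0 0 0 -0.0015 0.005 0.03",
)

```text
time_s: 12.08
eef_pos: [0.538, 0.2632, 0.0977]
orientation: [0.183, 3.136, 0.0]
wrist_force: [0.4, -0.7, -0.4]
gripper_width: 0.0388
gripper_force: 41.0
```

step_arm(
  commands="0 0 0 0 0 0.001 0.03;0 0 0 0 0 0.001 0.03;0 0 0 0 0 0.001 0.03",
)

```text
time_s: 12.33
eef_pos: [0.5383, 0.2633, 0.0976]
orientation: [0.183, 3.136, -0.0]
wrist_force: [-1.4, -0.7, 5.8]
gripper_width: 0.0386
gripper_force: 41.4
```

```bash
python3 to.py 0.5383 0.2632 0.0976 83.3
```

```text
t 12.3333 pos [0.5383 0.2633 0.0976] turn [-0.0002  0.0007  0.0004] shift start axes [ 0.     -0.0001 -0.    ] shift target axes [ 0.     -0.0001 -0.    ] F [-1.4015 -0.7043  5.78  ] w 0.03862928015174407
```

Contact at the expected height. Release, lift and check, then head to stone_b.

step_arm(
  commands="0 0 0 0 0 0 0.042;0 0 0 0 0 0 0.05;0 0 0 0 0 0 0.065;0 0 0 0 0 -0.02 0.065;0 0 0 0 0 -0.05 0.065",
)

```text
time_s: 12.75
eef_pos: [0.5351, 0.2624, 0.1424]
orientation: [-0.183, -3.128, 0.004]
wrist_force: [0.4, 0.2, -0.6]
gripper_width: 0.0651
gripper_force: 0.0
```

step_arm(
  commands="0 0 0 0 0 -0.075 0.065;0 0 0 0 0 -0.075 0.065;0 0 0 0 0 -0.075 0.065;0 0 0 0 0 -0.075 0.065;0 0 0 0 0 -0.075 0.065",
)

```text
time_s: 13.17
eef_pos: [0.5374, 0.2631, 0.2205]
orientation: [-0.183, -3.135, 0.0]
wrist_force: [0.1, -0.2, -1.0]
gripper_width: 0.0651
gripper_force: 0.0
```

```bash
python3 - <<'E'
from meas import *
np.set_printoptions(precision=4,suppress=True)
for n in('wrist','top'):
    c=snap(n,n+'9'); H,S,V=hsvof(c); uv=proj(c,[[.5365,.2628,.116]])[0]
    m=(S>80)&(V>95)&(H<18); 
    if n=='top': m=(S>75)&(V>70)&(H<18)
    cnt,st=blob(c,m,uv); print(n,uv,st,circ(ray(c,cnt,.116)))
E
python3 to.py 0.456 -0.0475 0.2 83.3
```

```text
wrist [277.3873 209.7289] [ 253  182   55   53 2284] (array([0.5358, 0.2646]), np.float64(0.01896447092736652))
top [174.0358 169.06  ] [164 161  20  19 282] (array([0.5347, 0.2633]), np.float64(0.018584119933484834))
t 13.2667 pos [0.5367 0.2629 0.2189] turn [-0.0016 -0.0038  0.0002] shift start axes [ 0.0439 -0.3176  0.0195] shift target axes [ 0.044  -0.3177  0.0189] F [ 0.2264 -0.8099 -0.485 ] w 0.06502362125536162
```

The specimen stands on the stone with its top centre at about (0.5355, 0.264). Now stone_b.

step_arm(
  commands="0 0 0 0.022 -0.159 0 0.05;0 0 0 0.022 -0.159 0 0.05;0 0 0 0.022 -0.159 0 0.05;0 0 0 0.022 -0.159 0 0.05;0 0 0 0.022 -0.159 0 0.05",
)

```text
time_s: 13.68
eef_pos: [0.4953, 0.1035, 0.2188]
orientation: [-0.19, -3.131, 0.004]
wrist_force: [-0.0, 0.2, -0.4]
gripper_width: 0.0498
gripper_force: 0.0
```

step_arm(
  commands="0 0 0 0.022 -0.159 0.05 0.05;0 0 0 0.022 -0.159 0.05 0.05;0 0 0 0.022 -0.159 0.05 0.05;0 0 0 0.022 -0.159 0.05 0.05;0 0 0 0.022 -0.159 0.05 0.05",
)

```text
time_s: 14.1
eef_pos: [0.4537, -0.0514, 0.1671]
orientation: [-0.192, -3.128, 0.0]
wrist_force: [-0.3, 0.3, -1.4]
gripper_width: 0.0499
gripper_force: 0.0
```

step_arm(
  commands="0 0 0 0 0 0.05 0.05;0 0 0 0 0 0.1 0.05;0 0 0 0 0 0.12 0.05;0 0 0 0 0 0.12 0.05;0 0 0 0 0 0.12 0.05",
)

```text
time_s: 14.52
eef_pos: [0.4547, -0.0462, 0.0487]
orientation: [-0.182, -3.129, -0.004]
wrist_force: [0.2, 0.7, 0.3]
gripper_width: 0.0501
gripper_force: 0.0
```

step_arm(
  commands="0 0 0 0 0 0 0.05;0 0 0 0 0 0 0.05;0 0 0 0 0 0 0.05",
)

```text
time_s: 14.77
eef_pos: [0.4593, -0.0479, 0.0541]
orientation: [0.182, 3.131, -0.002]
wrist_force: [0.6, -0.0, -0.1]
gripper_width: 0.0499
gripper_force: 0.0
```

```bash
python3 - <<'E'
from meas import *
np.set_printoptions(precision=4,suppress=True)
c=snap('wrist','w10'); H,S,V=hsvof(c); uv=proj(c,[[.456,-.0475,.009]])[0]
cnt,st=blob(c,(S>34)&(V>110)&(H<24),uv); print(uv,st,circ(ray(c,cnt,.009)))
E
python3 to.py 0.456 -0.0475 0.0215 83.3
```

```text
[278.2214 238.6848] [ 241  205   74   68 3887] (array([ 0.4562, -0.048 ]), np.float64(0.019154847784737333))
t 14.8167 pos [ 0.459  -0.0479  0.0539] turn [-0.001   0.0051  0.0005] shift start axes [0.0032 0.0001 0.0323] shift target axes [0.003  0.     0.0324] F [ 0.646  -0.1107  0.4024] w 0.05015310590281492
```

step_arm(
  commands="0 0 0 0.002 0 0.015 0.05;0 0 0 0.002 0 0.027 0.05;0 0 0 0.002 0 0.0315 0.05;0 0 0 0.002 0 0.0315 0.05;0 0 0 0.002 0 0.0315 0.05",
)

```text
time_s: 15.23
eef_pos: [0.4557, -0.0474, 0.0206]
orientation: [0.183, 3.135, -0.001]
wrist_force: [0.5, 0.2, 0.0]
gripper_width: 0.0501
gripper_force: 0.0
```

```bash
python3 to.py 0.456 -0.0475 0.0215 83.3
```

```text
t 15.2333 pos [ 0.4557 -0.0474  0.0206] turn [-0.0003  0.0012  0.0002] shift start axes [-0.0003 -0.0001 -0.0009] shift target axes [-0.0003 -0.0001 -0.0009] F [0.455  0.2428 0.0024] w 0.05012442707664706
```

step_arm(
  commands="0 0 0 0 0 -0.001 0.03;0 0 0 0 0 -0.001 0.03;0 0 0 0 0 -0.001 0.03;0 0 0 0 0 -0.001 0.03;0 0 0 0 0 -0.001 0.03",
)

```text
time_s: 15.65
eef_pos: [0.4561, -0.0475, 0.0222]
orientation: [0.183, 3.135, -0.001]
wrist_force: [-0.9, 1.1, 6.3]
gripper_width: 0.0357
gripper_force: 39.8
```

step_arm(
  commands="0 0 0 0 0 0 0.03;0 0 0 0 0 0 0.03",
)

```text
time_s: 15.82
eef_pos: [0.4561, -0.0475, 0.0222]
orientation: [0.183, 3.135, -0.001]
wrist_force: [-1.6, 0.6, 7.2]
gripper_width: 0.0355
gripper_force: 39.8
```

step_arm(
  commands="0 0 0 0 0 -0.04 0.03;0 0 0 0 0 -0.18 0.03;0 0 0 0 0 -0.18 0.03;0 0 0 0 0 -0.18 0.03;0 0 0 0 0 -0.18 0.03",
)

```text
time_s: 16.23
eef_pos: [0.4581, -0.0482, 0.2081]
orientation: [0.182, 3.125, -0.005]
wrist_force: [0.8, -0.6, 0.1]
gripper_width: 0.0359
gripper_force: 40.1
```

step_arm(
  commands="0 0 0 -0.022 0.159 0 0.03;0 0 0 -0.022 0.159 0 0.03;0 0 0 -0.022 0.159 0 0.03;0 0 0 -0.022 0.159 0 0.03;0 0 0 -0.022 0.159 0 0.03",
)

```text
time_s: 16.65
eef_pos: [0.4962, 0.1129, 0.2014]
orientation: [0.175, 3.135, 0.004]
wrist_force: [-0.5, -0.6, -0.2]
gripper_width: 0.0356
gripper_force: 40.2
```

step_arm(
  commands="0 0 0 -0.022 0.159 0 0.03;0 0 0 -0.022 0.159 0 0.03;0 0 0 -0.022 0.159 0 0.03;0 0 0 -0.022 0.159 0 0.03;0 0 0 -0.022 0.159 0 0.03",
)

```text
time_s: 17.07
eef_pos: [0.5366, 0.2681, 0.201]
orientation: [0.177, 3.135, 0.004]
wrist_force: [-0.3, -0.1, -0.3]
gripper_width: 0.0355
gripper_force: 40.2
```

step_arm(
  commands="0 0 0 0 0 0 0.03;0 0 0 0 0 0 0.03;0 0 0 0 0 0 0.03;0 0 0 0 0 0 0.03",
)

```text
time_s: 17.4
eef_pos: [0.5358, 0.2621, 0.2008]
orientation: [-0.186, -3.136, 0.0]
wrist_force: [-0.0, -0.7, -0.6]
gripper_width: 0.0358
gripper_force: 40.2
```

```bash
python3 - <<'E'
from meas import *
np.set_printoptions(precision=4,suppress=True)
p=sensors.get_state()['eef_pos']
c=snap('wrist','w11'); H,S,V=hsvof(c); uv=proj(c,[p-[0,0,.0135]])[0]
cnt,st=blob(c,(S>34)&(S<80)&(V>110)&(H<24),uv); print(uv,st,circ(ray(c,cnt,p[2]-.0125)))
E
python3 to.py 0.536 0.264 0.15 83.3
```

```text
[278.1669 273.4361] [ 237  233   82   80 5299] (array([0.5356, 0.262 ]), np.float64(0.01897815514520222))
t 17.45 pos [0.5359 0.2622 0.2009] turn [-0.0001  0.0001 -0.0016] shift start axes [0.0001 0.0018 0.0509] shift target axes [0.0001 0.0018 0.0509] F [ 0.3989 -0.1281 -0.433 ] w 0.03599349187662766
```

step_arm(
  commands="0 0 0 0 0.0018 0.02 0.03;0 0 0 0 0.0018 0.04 0.03;0 0 0 0 0.0018 0.053 0.03;0 0 0 0 0.0018 0.056 0.03;0 0 0 0 0.0018 0.056 0.03",
)

```text
time_s: 17.87
eef_pos: [0.5353, 0.2644, 0.1435]
orientation: [-0.184, -3.133, 0.002]
wrist_force: [0.2, -0.4, 0.3]
gripper_width: 0.0355
gripper_force: 40.2
```

step_arm(
  commands="0 0 0 0 0 0.002 0.03;0 0 0 0 0 0.004 0.03;0 0 0 0 0 0.0045 0.03;0 0 0 0 0 0.0045 0.03",
)

```text
time_s: 18.2
eef_pos: [0.5365, 0.2653, 0.141]
orientation: [0.183, 3.135, 0.001]
wrist_force: [0.0, 0.3, -0.2]
gripper_width: 0.0359
gripper_force: 40.2
```

```bash
python3 to.py 0.536 0.264 0.1382 83.3
```

```text
t 18.2 pos [0.5365 0.2653 0.141 ] turn [0.0004 0.0011 0.0001] shift start axes [ 0.0003 -0.0014  0.0028] shift target axes [ 0.0003 -0.0014  0.0028] F [ 0.0126  0.2595 -0.2367] w 0.035908321307944385
```

step_arm(
  commands="0 0 0 0 -0.001 0.001 0.03;0 0 0 0 -0.001 0.002 0.03;0 0 0 0 -0.001 0.002 0.03;0 0 0 0 -0.001 0.002 0.03",
)

```text
time_s: 18.53
eef_pos: [0.5362, 0.2642, 0.1387]
orientation: [0.183, 3.136, 0.0]
wrist_force: [-0.1, -1.6, 2.1]
gripper_width: 0.0356
gripper_force: 40.4
```

step_arm(
  commands="0 0 0 0 0 0.001 0.03;0 0 0 0 0 0.001 0.03;0 0 0 0 0 0.001 0.03",
)

```text
time_s: 18.78
eef_pos: [0.5366, 0.2643, 0.1387]
orientation: [0.183, 3.135, 0.0]
wrist_force: [-1.7, -1.2, 5.5]
gripper_width: 0.0355
gripper_force: 40.8
```

Contact at the expected height. Releasing, and measuring the stretcher from its rim in both views.

step_arm(
  commands="0 0 0 0 0 0 0.042;0 0 0 0 0 0 0.05;0 0 0 0 0 0 0.06;0 0 0 0 0 -0.02 0.065;0 0 0 0 0 -0.05 0.07",
)

```text
time_s: 19.2
eef_pos: [0.5333, 0.2634, 0.1831]
orientation: [-0.183, -3.127, 0.005]
wrist_force: [0.9, -0.1, -0.1]
gripper_width: 0.0701
gripper_force: 0.0
```

step_arm(
  commands="0 0 0 0 0 -0.07 0.08;0 0 0 0 0 -0.07 0.08;0 0 0 0 0 -0.07 0.08;0 0 0 0 0 -0.07 0.08;0 0 0 0 0 -0.07 0.08",
)

```text
time_s: 19.62
eef_pos: [0.5354, 0.2641, 0.2561]
orientation: [-0.183, -3.135, 0.001]
wrist_force: [0.4, -0.1, -0.2]
gripper_width: 0.0801
gripper_force: 0.0
```

```bash
python3 - <<'E'
from meas import *
np.set_printoptions(precision=4,suppress=True)
for n in('wrist','top'):
    c=snap(n,n+'12'); H,S,V=hsvof(c); uv=proj(c,[[.536,.264,.125]])[0]
    cnt,st=blob(c,(S>34)&(S<80)&(V>110)&(H<24),uv); print(n,uv,st,circ(ray(c,cnt,.125)))
    cnt,st=blob(c,(V>75) if n=='wrist' else V>300,(1,1)) if 0 else (None,None)
# stretcher: rim ellipse in w7 and top0 by eye, cast to z=.105
print('w7',circ(ray(load('w7'),[(401,222),(470,220),(434,187),(436,254)],.105)))
print('top',circ(ray(load('top0'),[(249.5,129.5),(272.5,130),(261,118.5),(261,140.5)],.105)))
E
python3 to.py 0.67 0.09 0.2 83.3
```

```text
wrist [277.972  201.3612] [ 254  179   50   48 1944] (array([0.5372, 0.2645]), np.float64(0.019381194927522046))
top [172.3852 167.8507] [151 149  33  59 424] (array([0.5132, 0.2758]), np.float64(0.035963977469967406))
w7 (array([0.6467, 0.1007]), np.float64(0.02534943505068991))
top (array([0.6474, 0.1013]), np.float64(0.024151415838424627))
t 19.7167 pos [0.5349 0.2639 0.2547] turn [-0.0017 -0.0041  0.0001] shift start axes [-0.1547 -0.1569  0.0543] shift target axes [-0.1545 -0.157   0.0547] F [-0.1207  0.5325  0.291 ] w 0.0798394478660417
```

The top stone is at (0.537, 0.2645), over the specimen. The stretcher is at (0.647, 0.101). Moving there.

step_arm(
  commands="0 0 0 -0.13 -0.149 0 0.084;0 0 0 -0.13 -0.149 0 0.084;0 0 0 -0.13 -0.149 0 0.084;0 0 0 -0.13 -0.149 0 0.084;0 0 0 -0.13 -0.149 0 0.084",
)

```text
time_s: 20.13
eef_pos: [0.6483, 0.0983, 0.2548]
orientation: [-0.185, -3.133, 0.001]
wrist_force: [0.6, 0.0, 0.2]
gripper_width: 0.0839
gripper_force: 0.0
```

step_arm(
  commands="0 0 0 0 0 0.04 0.084;0 0 0 0 0 0.04 0.084;0 0 0 0 0 0.04 0.084;0 0 0 0 0 0.04 0.084",
)

```text
time_s: 20.47
eef_pos: [0.647, 0.1017, 0.2165]
orientation: [-0.182, -3.134, -0.0]
wrist_force: [0.1, -0.0, 0.5]
gripper_width: 0.084
gripper_force: 0.0
```

```bash
python3 - <<'E'
from h import *
c=snap('wrist','w13'); print(proj(c,[[.647,.101,.105]]))
E
python3 to.py 0.647 0.101 0.08 83.3
```

```text
[[276.91704206 208.3949713 ]]
t 20.5167 pos [0.6476 0.102  0.218 ] turn [0.0002 0.0003 0.0014] shift start axes [ 0.0006 -0.0011  0.138 ] shift target axes [ 0.0005 -0.0011  0.138 ] F [-0.4331  0.1739  0.2818] w 0.08417230399574321
```

View pics/w13.png

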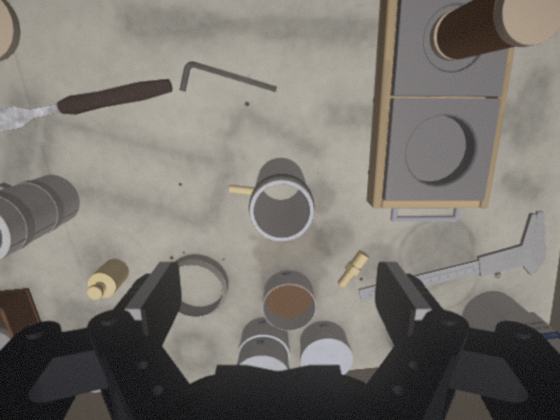

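The stretcher rim is at (281,208), with the spout at the left (240,190). The deep hole is at about (440,149), and the stack stands properly at the upper right. Descending to grip the upper half.

step_arm(
  commands="0 0 0 0 0.001 0.04 0.084;0 0 0 0 0.001 0.08 0.084;0 0 0 0 0.001 0.12 0.084;0 0 0 0 0.001 0.135 0.084;0 0 0 0 0.001 0.135 0.084",
)

```text
time_s: 20.93
eef_pos: [0.6448, 0.103, 0.0784]
orientation: [-0.181, -3.128, 0.001]
wrist_force: [0.2, 0.0, -0.7]
gripper_width: 0.084
gripper_force: 0.0
```

step_arm(
  commands="0 0 0 0 0 0 0.084;0 0 0 0 0 0 0.07;0 0 0 0 0 0 0.035;0 0 0 0 0 0 0.035;0 0 0 0 0 0 0.035",
  force=40,
)

```text
time_s: 21.35
eef_pos: [0.6498, 0.1024, 0.0857]
orientation: [0.183, 3.131, 0.001]
wrist_force: [0.8, 1.3, 6.0]
gripper_width: 0.0469
gripper_force: 40.5
```

step_arm(
  commands="0 0 0 0 0 0 0.035;0 0 0 0 0 0 0.035;0 0 0 0 0 0 0.035",
)

```text
time_s: 21.6
eef_pos: [0.6499, 0.1024, 0.0857]
orientation: [0.183, 3.131, 0.001]
wrist_force: [0.3, 1.2, 6.9]
gripper_width: 0.0475
gripper_force: 40.5
```

```bash
python3 - <<'E'
from meas import *
np.set_printoptions(precision=4,suppress=True)
print('hole',circ(ray(load('w13'),[(404.5,150),(474,147),(437,184),(443,114)],.032)))
E
python3 to.py 0.631 0.2515 0.25 83.3
```

```text
hole (array([0.6316, 0.251 ]), np.float64(0.03181583923835917))
t 21.6 pos [0.6499 0.1024 0.0857] turn [0.0011 0.0053 0.    ] shift start axes [ 0.0353  0.1461 -0.1643] shift target axes [ 0.0362  0.1459 -0.1643] F [0.3395 1.2122 6.865 ] w 0.04745856312284514
```

step_arm(
  commands="0 0 0 0 0 -0.03 0.035;0 0 0 0 0 -0.06 0.035;0 0 0 0 0 -0.08 0.035;0 0 0 0 0 -0.08 0.035;0 0 0 0 0 -0.08 0.035",
)

```text
time_s: 22.02
eef_pos: [0.6486, 0.102, 0.1641]
orientation: [0.183, 3.133, 0.0]
wrist_force: [0.7, -0.6, -1.9]
gripper_width: 0.0474
gripper_force: 41.6
```

step_arm(
  commands="0 0 0 0.0327 0.146 0 0.035;0 0 0 0.0327 0.146 0 0.035;0 0 0 0.0327 0.146 0 0.035;0 0 0 0.0327 0.146 0 0.035;0 0 0 0.0327 0.146 0 0.035",
)

```text
time_s: 22.43
eef_pos: [0.6295, 0.2556, 0.1592]
orientation: [-0.175, -3.132, -0.001]
wrist_force: [0.3, -0.2, -1.2]
gripper_width: 0.0472
gripper_force: 41.7
```

step_arm(
  commands="0 0 0 0 0 0 0.035;0 0 0 0 0 0 0.035;0 0 0 0 0 0 0.035;0 0 0 0 0 0 0.035",
)

```text
time_s: 22.77
eef_pos: [0.6324, 0.2494, 0.1616]
orientation: [-0.186, -3.135, 0.001]
wrist_force: [-0.8, -0.7, -1.1]
gripper_width: 0.0471
gripper_force: 41.7
```

```bash
python3 - <<'E'
from meas import *
np.set_printoptions(precision=4,suppress=True)
c=snap('wrist','w14'); snap('scene','s14')
z=sensors.get_state()['eef_pos'][2]+.0193; 
print(proj(c,[[.6316,.251,z]]),proj(c,[[.6316,.251,.032]]))
cv2.imwrite('pics/w14c.png',np.hstack([c['color'],load('s14')['color']])[60:420,::,::-1][:, 150:960][:, :800])
E
python3 to.py 0.6345 0.251 0.10 83.3
```

```text
[[282.4159 316.3214]] [[279.8723 199.743 ]]
t 22.8667 pos [0.6326 0.2497 0.1621] turn [-0.0002 -0.0003 -0.0015] shift start axes [-0.0017  0.0016  0.0621] shift target axes [-0.0017  0.0015  0.0621] F [ 0.2485  0.3774 -1.7069] w 0.04722788051552878
```

View pics/w14c.png

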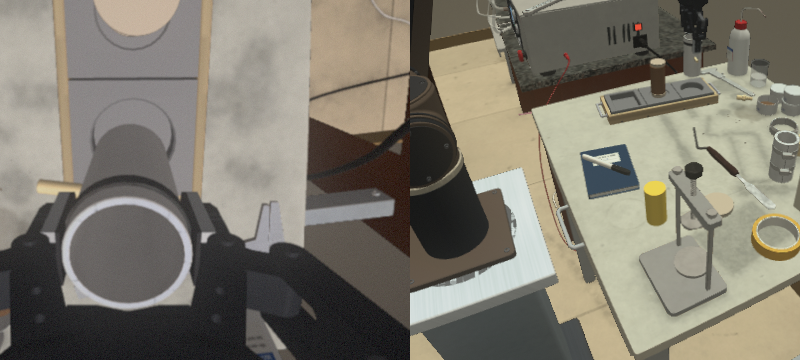

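The tube hangs straight, with its rim at (276,313) against a target of (282,316), so about 2 mm to go. Lowering into the hole.

step_arm(
  commands="0 0 0 -0.001 0.002 0.02 0.035;0 0 0 -0.001 0.002 0.035 0.035;0 0 0 -0.001 0.002 0.05 0.035;0 0 0 -0.001 0.002 0.056 0.035;0 0 0 -0.001 0.002 0.056 0.035",
)

```text
time_s: 23.28
eef_pos: [0.6317, 0.252, 0.1027]
orientation: [-0.184, -3.13, 0.003]
wrist_force: [-1.0, -0.1, -0.9]
gripper_width: 0.047
gripper_force: 41.8
```

step_arm(
  commands="0 0 0 0 0 0.002 0.035;0 0 0 0 0 0.004 0.035;0 0 0 0 0 0.004 0.035;0 0 0 0 0 0.004 0.035",
)

```text
time_s: 23.62
eef_pos: [0.6341, 0.2529, 0.1032]
orientation: [0.183, 3.135, 0.001]
wrist_force: [-0.6, 0.4, -1.3]
gripper_width: 0.0471
gripper_force: 41.8
```

```bash
python3 to.py 0.6345 0.251 0.0997 83.3
```

```text
t 23.6167 pos [0.6341 0.2529 0.1032] turn [0.0004 0.0013 0.0002] shift start axes [-0.0007 -0.0018  0.0035] shift target axes [-0.0007 -0.0018  0.0035] F [-0.5619  0.4467 -1.3441] w 0.047102545314691505
```

step_arm(
  commands="0 0 0 0 -0.001 0.002 0.035;0 0 0 0 -0.001 0.003 0.035;0 0 0 0 -0.001 0.003 0.035;0 0 0 0 -0.001 0.003 0.035",
)

```text
time_s: 23.95
eef_pos: [0.6338, 0.2518, 0.0998]
orientation: [0.183, 3.135, 0.0]
wrist_force: [-0.6, -1.1, -0.8]
gripper_width: 0.0468
gripper_force: 41.8
```

step_arm(
  commands="0 0 0 0 0 0.001 0.035;0 0 0 0 0 0.0015 0.035;0 0 0 0 0 0.0015 0.035",
)

```text
time_s: 24.2
eef_pos: [0.6341, 0.2518, 0.0997]
orientation: [0.183, 3.135, -0.0]
wrist_force: [-2.3, -1.1, 4.7]
gripper_width: 0.0471
gripper_force: 42.2
```

The tube bottomed at the expected height. Release, lift and travel to the carton.

step_arm(
  commands="0 0 0 0 0 0 0.055;0 0 0 0 0 0 0.07;0 0 0 0 0 0 0.08;0 0 0 0 0 -0.03 0.084;0 0 0 0 0 -0.06 0.084",
)

```text
time_s: 24.62
eef_pos: [0.6314, 0.2513, 0.1547]
orientation: [-0.183, -3.129, 0.003]
wrist_force: [1.1, -0.2, -0.2]
gripper_width: 0.084
gripper_force: 0.0
```

step_arm(
  commands="0 0 0 0 0 -0.09 0.084;0 0 0 0 0 -0.09 0.084;0 0 0 0 0 -0.09 0.084;0 0 0 0 0 -0.09 0.084;0 0 0 0 0 -0.09 0.084",
)

```text
time_s: 25.03
eef_pos: [0.6335, 0.2518, 0.2479]
orientation: [0.183, 3.136, 0.0]
wrist_force: [0.3, 0.0, -1.2]
gripper_width: 0.084
gripper_force: 0.0
```

```bash
python3 to.py 0.631 -0.25 0.25 97.1
python3 - <<'E'
from h import *
c=snap('wrist','w15'); snap('scene','s15')
E
```

```text
t 25.0333 pos [0.6335 0.2518 0.2479] turn [ 0.0002  0.0006 -0.2406] shift start axes [-0.056  -0.4987 -0.0022] shift target axes [ 0.0645 -0.4977 -0.0021] F [ 0.3403  0.0321 -1.2087] w 0.08403932978617612
```

step_arm(
  commands="0 0 -0.241 -0.0187 -0.166 0 0.084;0 0 -0.241 -0.0187 -0.166 0 0.084;0 0 -0.241 -0.0187 -0.166 0 0.084;0 0 -0.241 -0.0187 -0.166 0 0.084;0 0 -0.241 -0.0187 -0.166 0 0.084",
)

```text
time_s: 25.55
eef_pos: [0.6318, 0.0783, 0.2446]
orientation: [0.185, -3.131, 0.004]
wrist_force: [-0.0, 0.9, 0.2]
gripper_width: 0.0841
gripper_force: 0.0
```

step_arm(
  commands="0 0 0 0.0215 -0.166 0 0.084;0 0 0 0.0215 -0.166 0 0.084;0 0 0 0.0215 -0.166 0 0.084;0 0 0 0.0215 -0.166 0 0.084;0 0 0 0.0215 -0.166 0 0.084",
)

```text
time_s: 25.97
eef_pos: [0.6308, -0.0889, 0.245]
orientation: [0.185, -3.132, 0.002]
wrist_force: [-0.6, 0.8, -0.0]
gripper_width: 0.0841
gripper_force: 0.0
```

step_arm(
  commands="0 0 0 0.0215 -0.166 0 0.084;0 0 0 0.0215 -0.166 0 0.084;0 0 0 0.0215 -0.166 0 0.084;0 0 0 0.0215 -0.166 0 0.084;0 0 0 0.0215 -0.166 0 0.084",
)

```text
time_s: 26.38
eef_pos: [0.6298, -0.2561, 0.2449]
orientation: [0.185, -3.133, 0.001]
wrist_force: [0.2, -0.2, 0.1]
gripper_width: 0.0844
gripper_force: 0.0
```

step_arm(
  commands="0 0 0 0 0 0 0.0854;0 0 0 0 0 0 0.0854;0 0 0 0 0 0 0.0854;0 0 0 0 0 0 0.0854",
)

```text
time_s: 26.72
eef_pos: [0.6313, -0.248, 0.2472]
orientation: [0.198, -3.134, -0.001]
wrist_force: [-0.7, 0.1, -0.6]
gripper_width: 0.0854
gripper_force: 0.0
```

```bash
python3 to.py 0.631 -0.25 0.15 97.1
python3 - <<'E'
from meas import *
np.set_printoptions(precision=4,suppress=True)
c=snap('wrist','w16'); H,S,V=hsvof(c); uv=proj(c,[[.631,-.25,.084]])[0].astype(int); print(uv,H[uv[1],uv[0]],S[uv[1],uv[0]],V[uv[1],uv[0]])
m=(S>18)&(V>V[uv[1],uv[0]]-15)&(H>18)&(H<36); 
cnt,st=blob(c,m,uv); P=ray(c,cnt,.084)[:,:2]; print(st,cv2.minAreaRect((P*1000).astype(np.float32)))
E
```

```text
t 26.7167 pos [ 0.6313 -0.248   0.2472] turn [ 0.001  -0.0008  0.0025] shift start axes [ 0.0005 -0.0021  0.0972] shift target axes [ 0.0006 -0.002   0.0972] F [-0.6678  0.0684 -0.5743] w 0.08541546532111706
[275 189] 24 25 201
[ 239  163   74   54 3630] ((631.1448364257812, -250.12506103515625), (46.46428680419922, 62.80984878540039), 5.362194061279297)
```

View pics/w16.png

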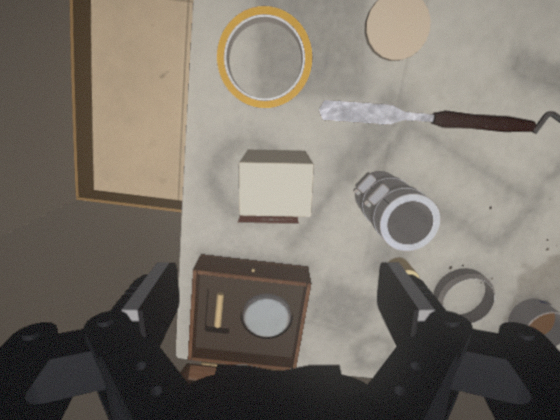

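The carton's top is centred at (275,189), world (0.631, −0.250). Its red label faces the wooden box, and the mould stands clear at (410,220). Descending to grip across the plain ±y faces.

step_arm(
  commands="0 0 0.012 0 -0.002 0.04 0.0854;0 0 0.012 0 -0.002 0.08 0.0854;0 0 0.012 0 -0.002 0.12 0.0854;0 0 0.012 0 -0.002 0.12 0.0854;0 0 0.012 0 -0.002 0.12 0.0854",
)

```text
time_s: 27.18
eef_pos: [0.6299, -0.25, 0.125]
orientation: [0.178, -3.131, -0.006]
wrist_force: [0.1, 0.1, 0.3]
gripper_width: 0.0853
gripper_force: 0.0
```

step_arm(
  commands="0 0 0 0 0 0.03 0.0854;0 0 0 0 0 0.05 0.0854;0 0 0 0 0 0.06 0.0854;0 0 0 0 0 0.06 0.0854;0 0 0 0 0 0.06 0.0854",
)

```text
time_s: 27.6
eef_pos: [0.6328, -0.2525, 0.0703]
orientation: [-0.177, 3.134, -0.003]
wrist_force: [0.6, 0.0, 0.3]
gripper_width: 0.0853
gripper_force: 0.0
```

```bash
python3 to.py 0.631 -0.25 0.062 96.2
```

```text
t 27.6 pos [ 0.6328 -0.2525  0.0703] turn [-0.0019  0.0026  0.0044] shift start axes [0.0015 0.0027 0.0083] shift target axes [0.0015 0.0026 0.0083] F [0.6192 0.0499 0.2998] w 0.08526795978809969
```

step_arm(
  commands="0 0 0 0.001 0.002 0.005 0.0854;0 0 0 0.001 0.002 0.005 0.0854;0 0 0 0.001 0.002 0.005 0.06;0 0 0 0.001 0.002 0.005 0.05;0 0 0 0.001 0.002 0.005 0.05",
  force=40,
)

```text
time_s: 28.02
eef_pos: [0.6308, -0.2505, 0.064]
orientation: [-0.176, 3.135, -0.002]
wrist_force: [0.5, -0.8, 7.6]
gripper_width: 0.0635
gripper_force: 45.9
```

step_arm(
  commands="0 0 0 0 0 0 0.05;0 0 0 0 0 0 0.05;0 0 0 0 0 0 0.05;0 0 0 0 0 0 0.05",
)

```text
time_s: 28.35
eef_pos: [0.6309, -0.2505, 0.064]
orientation: [-0.176, 3.135, -0.001]
wrist_force: [-0.5, -0.3, 5.6]
gripper_width: 0.0635
gripper_force: 45.6
```

```bash
python3 to.py 0.631 -0.25 0.062 96.2
python3 - <<'E'
from h import *
c=snap('wrist','w17')
E
```

```text
t 28.35 pos [ 0.6309 -0.2505  0.064 ] turn [-0.001   0.0016  0.0039] shift start axes [-0.0001  0.0005  0.002 ] shift target axes [-0.0001  0.0005  0.002 ] F [-0.494  -0.2906  5.6196] w 0.06349570075881499
```

View pics/w17.png

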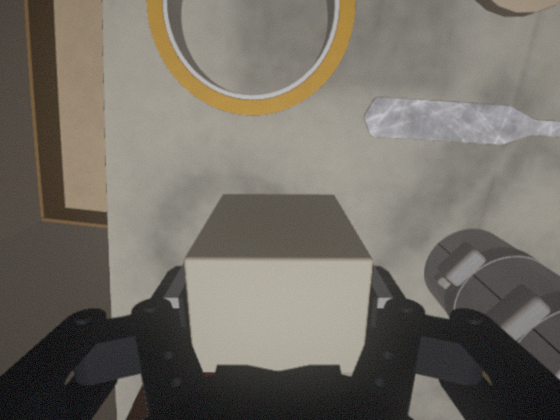

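The carton is gripped square at 63.5 mm. Lift and carry to the rectangular hole. From the two round seats, its centre is (0.4428, 0.274).

step_arm(
  commands="0 0 0 0 0 -0.04 0.05;0 0 0 0 0 -0.08 0.05;0 0 0 0 0 -0.12 0.05;0 0 0 0 0 -0.15 0.05;0 0 0 0 0 -0.15 0.05",
  force=50,
)

```text
time_s: 28.82
eef_pos: [0.6333, -0.2519, 0.2217]
orientation: [-0.176, 3.125, -0.012]
wrist_force: [0.6, -0.4, -0.2]
gripper_width: 0.0635
gripper_force: 56.0
```

step_arm(
  commands="0 0 0 0 0 0 0.05;0 0 0 0 0 0 0.05",
)

```text
time_s: 28.98
eef_pos: [0.6293, -0.2496, 0.2108]
orientation: [0.176, -3.134, -0.003]
wrist_force: [-0.5, -1.0, 0.5]
gripper_width: 0.0632
gripper_force: 56.0
```

```bash
python3 to.py 0.440 0.274 0.21 83.1
```

```text
t 28.9833 pos [ 0.6293 -0.2496  0.2108] turn [ 0.0015 -0.0028  0.2327] shift start axes [0.1294 0.5415 0.0021] shift target axes [0.2508 0.4971 0.0008] F [-0.4949 -1.0251  0.5305] w 0.06323181819336263
```

step_arm(
  commands="0 0 0.233 0.043 0.18 0 0.05;0 0 0.233 0.043 0.18 0 0.05;0 0 0.233 0.043 0.18 0 0.05;0 0 0.233 0.043 0.18 0 0.05;0 0 0.233 0.043 0.18 0 0.05",
)

```text
time_s: 29.4
eef_pos: [0.5636, -0.0716, 0.2086]
orientation: [-0.186, -3.128, -0.005]
wrist_force: [0.5, -0.1, -1.4]
gripper_width: 0.0635
gripper_force: 56.0
```

step_arm(
  commands="0 0 0 0.0836 0.166 0 0.05;0 0 0 0.0836 0.166 0 0.05;0 0 0 0.0836 0.166 0 0.05;0 0 0 0.0836 0.166 0 0.05;0 0 0 0.0836 0.166 0 0.05",
)

```text
time_s: 29.82
eef_pos: [0.5005, 0.1022, 0.2092]
orientation: [-0.185, -3.129, -0.002]
wrist_force: [0.1, -0.5, -0.7]
gripper_width: 0.0632
gripper_force: 56.0
```

step_arm(
  commands="0 0 0 0.0836 0.166 0 0.05;0 0 0 0.0836 0.166 0 0.05;0 0 0 0.0836 0.166 0 0.05;0 0 0 0.0836 0.166 0 0.05;0 0 0 0.0836 0.166 0 0.05",
)

```text
time_s: 30.23
eef_pos: [0.4377, 0.2764, 0.2095]
orientation: [-0.185, -3.13, 0.002]
wrist_force: [0.2, -0.4, -1.2]
gripper_width: 0.0632
gripper_force: 56.0
```

step_arm(
  commands="0 0 0 0 0 0 0.05;0 0 0 0 0 0 0.05;0 0 0 0 0 0 0.05;0 0 0 0 0 0 0.05",
)

```text
time_s: 30.57
eef_pos: [0.4414, 0.2724, 0.2116]
orientation: [-0.192, -3.134, 0.002]
wrist_force: [0.2, 0.2, -0.3]
gripper_width: 0.0634
gripper_force: 56.0
```

```bash
python3 to.py 0.440 0.274 0.12 83.1
python3 - <<'E'
from h import *
c=snap('wrist','w18'); a=snap('scene','s18')['color']; b=snap('top','t18')['color']
A=cv2.resize(a[115:205,170:320],(400,240)); B=cv2.resize(b[100:270,110:270],(400,425))[:300]
cv2.imwrite('pics/m18.png',np.vstack([np.hstack([c['color'][120:420:1,80:480],B]),np.hstack([A,A*0])])[:,:,::-1])
E
```

```text
t 30.5667 pos [0.4414 0.2724 0.2116] turn [-0.0014 -0.0018 -0.0019] shift start axes [0.0014 0.0016 0.0916] shift target axes [0.0016 0.0014 0.0916] F [ 0.1597  0.1658 -0.2711] w 0.06337546936867104
```

View pics/m18.png

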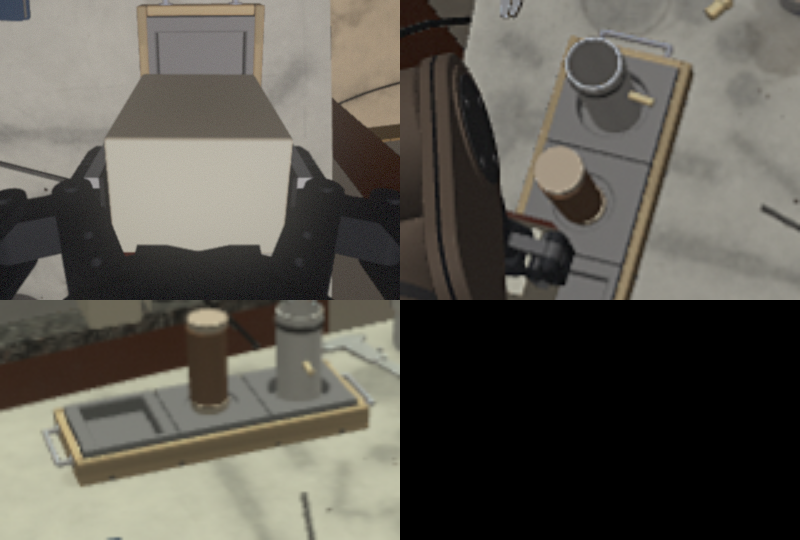

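The stack and the stretcher stand upright in their seats, and the carton lines up with the hole. Lowering to just above the rim.

step_arm(
  commands="0 0 0 0.0015 0.0014 0.04 0.05;0 0 0 0.0015 0.0014 0.075 0.05;0 0 0 0.0015 0.0014 0.095 0.05;0 0 0 0.0015 0.0014 0.103 0.05;0 0 0 0.0015 0.0014 0.103 0.05",
)

```text
time_s: 31.13
eef_pos: [0.4388, 0.2741, 0.1075]
orientation: [-0.191, -3.131, 0.003]
wrist_force: [-0.0, 0.3, -0.4]
gripper_width: 0.0635
gripper_force: 56.0
```

step_arm(
  commands="0 0 0 0 0 0 0.05;0 0 0 0 0 0 0.05;0 0 0 0 0 0 0.05",
)

```text
time_s: 31.38
eef_pos: [0.4416, 0.2757, 0.1121]
orientation: [0.19, 3.132, 0.003]
wrist_force: [-0.5, -1.0, -0.0]
gripper_width: 0.0636
gripper_force: 56.0
```

```bash
python3 to.py 0.440 0.274 0.078 83.1
python3 - <<'E'
from h import *
c=snap('wrist','w19'); cv2.imwrite('pics/w19c.png',cv2.resize(c['color'][130:330,150:410,::-1],None,fx=2,fy=2))
E
```

```text
t 31.3833 pos [0.4416 0.2757 0.1121] turn [ 0.002   0.0038 -0.0006] shift start axes [ 0.0015 -0.002   0.0341] shift target axes [ 0.0014 -0.0019  0.0341] F [-0.4757 -1.0368 -0.0281] w 0.06362811020286784
```

View pics/w19c.png

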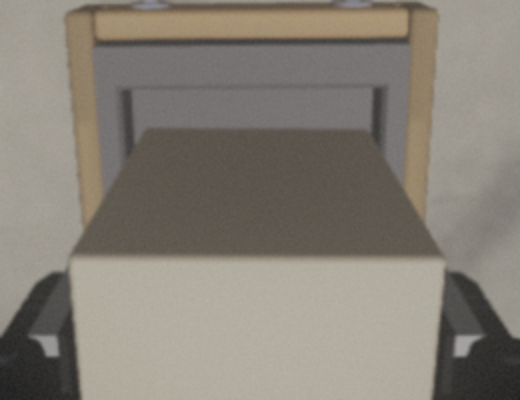

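The carton's lower edge (143..365) sits centred in the hole (120..386). That is also more pictures than I was allowed: 17 against 14. I'll finish by numbers only.

step_arm(
  commands="0 0 0 0.001 -0.001 0.007 0.05;0 0 0 0.001 -0.001 0.014 0.05;0 0 0 0.001 -0.001 0.021 0.05;0 0 0 0.001 -0.001 0.028 0.05;0 0 0 0.001 -0.001 0.028 0.05",
)

```text
time_s: 31.85
eef_pos: [0.4374, 0.2738, 0.0795]
orientation: [-0.189, -3.132, 0.003]
wrist_force: [-0.4, 0.1, -0.3]
gripper_width: 0.0635
gripper_force: 56.0
```

step_arm(
  commands="0 0 0 0 0 0.002 0.05;0 0 0 0 0 0.004 0.05;0 0 0 0 0 0.004 0.05;0 0 0 0 0 0.004 0.05",
)

```text
time_s: 32.18
eef_pos: [0.4392, 0.2745, 0.078]
orientation: [0.19, 3.135, 0.001]
wrist_force: [0.3, 0.3, -0.6]
gripper_width: 0.0632
gripper_force: 56.3
```

```bash
python3 to.py 0.440 0.274 0.078 83.1
```

```text
t 32.1833 pos [0.4392 0.2745 0.078 ] turn [ 0.0004  0.0007 -0.0003] shift start axes [-0.0008 -0.0004  0.    ] shift target axes [-0.0008 -0.0004  0.    ] F [ 0.2901  0.3198 -0.5848] w 0.06319054864348485
```

step_arm(
  commands="0 0 0 0 0 0.001 0.05;0 0 0 0 0 0.0015 0.05;0 0 0 0 0 0.0015 0.05",
)

```text
time_s: 32.43
eef_pos: [0.4393, 0.2745, 0.078]
orientation: [-0.189, -3.136, 0.0]
wrist_force: [-2.9, -1.7, 8.5]
gripper_width: 0.0632
gripper_force: 57.1
```

step_arm(
  commands="0 0 0 0 0 0 0.068;0 0 0 0 0 0 0.076;0 0 0 0 0 0 0.0854;0 0 0 0 0 0 0.0854;0 0 0 0 0 0 0.0854",
)

```text
time_s: 32.85
eef_pos: [0.4388, 0.2743, 0.0761]
orientation: [-0.19, -3.136, 0.0]
wrist_force: [-1.0, 0.2, 0.5]
gripper_width: 0.0851
gripper_force: 0.0
```

step_arm(
  commands="0 0 0 0 0 -0.03 0.0854;0 0 0 0 0 -0.07 0.0854;0 0 0 0 0 -0.11 0.0854;0 0 0 0 0 -0.15 0.0854;0 0 0 0 0 -0.15 0.0854",
)

```text
time_s: 33.27
eef_pos: [0.4433, 0.2761, 0.2363]
orientation: [0.188, 3.12, 0.011]
wrist_force: [2.0, 0.6, 1.8]
gripper_width: 0.0855
gripper_force: 0.0
```

step_arm(
  commands="0 0 0 0 -0.2 0 0.0854;0 0 0 0 -0.2 0 0.0854;0 0 0 0 -0.2 0 0.0854;0 0 0 0 -0.2 0 0.0854;0 0 0 0 -0.2 0 0.0854",
)

```text
time_s: 33.68
eef_pos: [0.414, 0.0738, 0.226]
orientation: [0.189, 3.136, -0.001]
wrist_force: [0.0, -0.1, 0.6]
gripper_width: 0.0854
gripper_force: 0.0
```

step_arm(
  commands="0 0 0 0 0 0 0.0854;0 0 0 0 0 0 0.0854;0 0 0 0 0 0 0.0854;0 0 0 0 0 0 0.0854;0 0 0 0 0 0 0.0854",
)

```text
time_s: 34.1
eef_pos: [0.4149, 0.0768, 0.2262]
orientation: [-0.186, -3.136, -0.0]
wrist_force: [0.9, 0.2, -0.2]
gripper_width: 0.0856
gripper_force: 0.0
```

Run:
```python
from meas import *
np.set_printoptions(precision=4,suppress=True)
for n in('top','wrist'):
    c=snap(n,n+'20'); H,S,V=hsvof(c)
    uv=proj(c,[[.440,.274,.098]])[0]; u,v=uv.astype(int)
    print(n,uv)
    if not(0<u<560 and 0<v<420): continue
    print(H[v,u],S[v,u],V[v,u])
    cnt,st=blob(c,(V>V[v,u]-18)&(S>18)&(S<60)&(H>20)&(H<36),uv); P=ray(c,cnt,.098)[:,:2]; print('carton',st,cv2.minAreaRect((P*1000).astype(np.float32)))
c=load('top20'); H,S,V=hsvof(c)
uv=proj(c,[[.537,.264,.125]])[0]; m=(S>34)&(S<75)&(V>125)&(H<24); cnt,st=blob(c,m,uv); print('topstone',uv,st,circ(ray(c,cnt,.125)))
uv=proj(c,[[.6316,.251,.119]])[0]; print('rim pred',uv); u,v=uv.astype(int); print(V[v,u-18:u+18]); print(V[v-18:v+18,u])
```

```text
top [162.2457 216.7043]
26 24 173
carton [145 203  36  29 692] ((439.5959167480469, 273.2980651855469), (62.42620849609375, 45.68523025512695), 83.04713439941406)
wrist [531.0136 203.3346]
22 25 183
carton [ 488  174   72   58 3460] ((439.7950439453125, 272.5127258300781), (60.304405212402344, 46.44425582885742), 82.71106719970703)
topstone [172.4716 167.3749] [150 142  33  62 354] (array([0.5234, 0.2854]), np.float64(0.03646945759555308))
rim pred [187.3421 125.2252]
[150 152 155 155 156 138 125 176  92  69  79  80  79  81  82  80  80  79
  80  79  80  78  78  80  80  81  78  69 180 144  72  97 118 118 118 116]
[125 125 123 127 137 145 149 130 168  92  75  79  79  79  77  79  78  79
  80  78  80  79  80  79  80  81  73 109 161 110  73  38  64  81  81  81]
```

All four checks match the expected heights and positions. Handing in.

```bash
python3 -c "
from station import order; print(order.hand_in())"
```

```text
the job is handed in; nothing more can be done
None
```

I handed the job in at about 34 s: the stone–specimen–stone stack stands in the shallow seat (bottom stone about 2 mm off centre), and the stretcher and carton are home in their holes; I viewed 17 pictures, 3 over the limit of 14.

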